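Fetch the stout pen from the display case

TASK

Two wooden blanks are lying on the clear lid of the pen case: set them both aside on the cork mat, then swing the lid up past its balance point so that it stays open by itself, and lay the stout pen in the pen rest, leaving the slim pen where it is in the case. Then lower the lid gently until it is shut, without letting it slam, and put each blank back on the lid in the very place, and lying the same way, as at the start.

Things in the scene. Friction and masses are not known exactly. Their poses are not given: they have to be found in the camera images.
- case: Dark wood case, fixed, 152 (x) x 170 (y) x 55 mm high without lid, walls 5, inner floor 5 mm up. Origin: centre of underside; front faces -x. Two V holders for pens lying along x, at y = +36 and -36 mm: V supports 6 mm wide at x = -42 and +42 mm, notch bottom 22 mm above the table, 36 mm wide at the top, tops 40 mm high. Between the supports there is free room down to the floor.
- lid (a joint): Angle of the case's lid, a clear pane in a dark wood frame, 152 x 170 x 6 mm, 0.16 kg: 0 = shut (top face 61.5 mm above the table), growing as it opens upward, to a stop at 1.85 rad. Hinge axis along the case's y at case x = +76, z = 55.5 mm. Swings freely: below about 1.5 rad it falls shut, above about 1.65 it falls open onto the stop and stays.
- lid_pull (a point): Centre of the lid's brass pull, a disc 20 mm across, 16 mm thick, flat faces to the case's +y and -y (pinched there it can turn between the fingers as the lid swings), on an 8 mm stem, 34 mm in front of the lid's front edge, at mid thickness of the lid: 186 mm from the hinge axis, 58.5 mm above the table when shut. Turns with the lid.
- stout_pen: The thicker pen, wood with brass trim, 17 mm thick, 130 mm long, about 40 g. Starts lying in one of the case's two holders (either one), under the shut lid. Origin: on its axis at mid length; its x axis runs along the pen. Lying in a V holder its axis is 34 mm above the table. Its thin clip is only seen.
- slim_pen: The thinner pen, pale wood with steel trim, 10 mm thick, 130 mm long, in the other holder of the case, to be left alone. Origin: on its axis at mid length (29 mm above the table); x along the pen.
- flat_blank: Long flat dark wood blank, 32 (x) x 120 (y) x 22 mm high, about 55 g. Starts lying on the lid, its long side along the case's y, at about 40 mm in front of (-x) or behind (+x) the case's centre. Origin: centre of its underside.
- short_block: Short thick dark wood block, 40 (x) x 70 (y) x 34 mm high, about 65 g. Starts lying on the lid in the other of these two places, its long side along the case's y. Origin: centre of its underside.
- mat: Cork mat, fixed, 200 (x) x 150 (y) x 3 mm thick, to one side of the case. Origin: centre of its underside. The place where the blanks are set aside.
- pen_rest: Black plastic pen rest, fixed, on the other side of the case: base 120 (x) x 60 (y) x 8 mm, V supports 6 mm wide at x = -40 and +40 mm (notch bottom 22 mm above the table, 36 mm wide at the top, tops 40 mm high). Origin: centre of underside. The pen lies in both notches along x, its middle over the base's middle, axis 34 mm above the table, either end first.
Mind the look-alikes: they are no part of the job. What is shaped like the flat_blank but orange is not meant.

How it is judged:
By the outcome, as a careful person would: the job done as asked, in the order asked, and still so for the second after the job is handed in, with the robot touching nothing.
It also fails if it takes over 141 s, if anything falls off the work surface, if the arm or the gripper's body presses on something with over 40 N, if the wrist force passes 120 N, or if a joint passes its speed limit or range.

ROBOT

A 7-joint arm with a two-finger parallel gripper is mounted at the origin on the work surface. World frame = base frame: x ahead of the robot, y to its left, z up, the work surface at z = 0. Lengths are in m, angles in rad, forces in N, time in s.
With the tool pointing down it reaches from about 0.4 to 0.875 m from the base axis. Payload 19.3 kg.
Tool frame: the origin (TCP) lies midway between the tips of the shut fingers; the grasp point (between the pads) lies bot.tcp_to_grasp behind it (bot.tcp_to_grasp is the distance from the TCP to the grasp point, in m); z points along the fingers, y is the line along which they close (so a half turn about z gives the same grasp; the last joint's range is limited). The gripper opens to 85 mm and grips with 20 to 120 N. Pads are 22 mm wide; open, the fingers measure 114 mm over their backs; the gripper's body (76 mm by 85 mm) begins 54 mm behind the grasp point. The pads swing forward as they close: fully open they stand 13 mm farther back than shut.
Start: joints at [-1.418, 0.521, -0.036, 1.599, 0.021, 1.021, -0.113], TCP at [0.138, 0.61, 0.231] pointing down, gripper open.
Joint ranges: [-2.91, 2.91], [-0.3, 2.13], [-1.5, 1.42], [0.17, 2.43], [-1.26, 4.41], [0.16, 1.93], [-2.52, 2.52]. Speed limits (rad/s): [1.89, 1.89, 2.39, 2.39, 3.01, 3.01, 3.01].

INTERFACE

Orientations are given as [roll, pitch, yaw] about the fixed x, y, z axes, in that order (R = Rz(yaw) Ry(pitch) Rx(roll)).
In Python, from workcell import observe, imaging, bot gives the robot as it stands.
- The arm moves only by the tool send_rows, never from a script. Its argument "plan" is text: rows parted by semicolons, each of 7 numbers parted by spaces: the shift along the tool's x, y, z in m, then the turn, a rotation vector about the tool's x, y, z in degrees, then the finger opening in m, from 0 to 0.0854. In form: dx dy dz rx ry rz claw; .... A call has 1 to 10 rows; each row is the pose to reach, as a shift and turn from the pose commanded when the call began, along the tool's axes at that moment; what a row does not reach only later rows make up. A row lasts 1/12 s, in which the tool goes at most 41.7 mm and 7.16 degrees, less where a joint would pass 70% of its speed; a pose out of reach is approached as far as the arm can. A call with a gripper value outside its range is refused whole. The fingers move at their own pace and stop on an object; "grip_force" is the grip in N (left out, the last holds). Time passes only in rows, so rows that repeat a pose let the fingers close. It gives the time, the measured TCP pose, the force, the opening and the grip force at its end, in the units of the state.
- observe(): the state, without advancing time (a new reading comes with each control period).
- imaging.grab_frame(name): name is "scene" or "top" or "wrist"; returns a dict with "color" (480x640x3 uint8, red, green, blue), "fx", "fy", "cx", "cy" (pixels), "eye" and "orientation" of the camera in the world; the wrist camera has in their place "tool_from_camera" (4x4, takes a point from camera to tool coordinates, whose origin is the TCP and whose axes are the flange's). Camera axes: x right, y down, z forward; pixel columns grow to the right and rows downward; lengths in m; the calibration is good to about 2 mm. A picture is of the moment at which its call begins: read the wrist's pose just before it. There is no depth.
- bot.job_done(): hands the job in; it is judged then, once.
The state is a dict: "clock": time; "qpos": joint angles; "qd": joint speeds; "joint_efforts": joint torques, N m; "position": TCP position; "tool_rot": TCP orientation; "force": force on the tool from outside, world axes, zero at the start; "moment": the same for the moment, N m; "grip_width": finger opening in m; "finger_force": force on a finger pad.
Only numpy, scipy, OpenCV 4.12 (cv2) and the standard library are available. Lean on these libraries where they do the work, as an engineer would, in place of code of your own. Each camera call takes 0.05 s, during which the arm holds its last target. There are 200 camera calls.

## Working session

There is one attempt and no reset: what is moved stays moved. The work goes in short steps, Python scripts to look and compute and a tool call to move; the robot and the scene stay as the last step left them, time stands still between calls to the robot, and variables do not carry over. Pictures are saved under pics/ and viewed, at most 14 in all, crops included, and the job is handed in when it is done.

Besides the shell and the picture viewer there is one more tool, called after "Request:" by a JSON object that holds its "name" and its "arguments", one argument or row to a line. send_rows: Moves the arm, as the interface text tells. Its arguments: {"type":"object","properties":{"plan":{"type":"string"},"grip_force":{"type":"number"}},"required":["plan"]}

```bash
ls; mkdir -p pics; python3 - <<'E'
from workcell import observe, imaging, bot
import cv2
s=observe()
for k,v in s.items(): print(k,v)
print(bot.tcp_to_grasp)
for n in("scene","top"):
    f=imaging.grab_frame(n); cv2.imwrite(f"pics/{n}0.png",f["color"][:,:,::-1])
    print(n,{k:v for k,v in f.items() if k!="color"})
E
```

```text
pics
clock 0.0
qpos [-1.41819399  0.52201615 -0.03630933  1.60001207  0.02122291  1.02106059
 -0.11282058]
qd [-0.00103966  0.00059127  0.00071061  0.00043798 -0.00100686 -0.00026221
 -0.00015056]
joint_efforts [ 1.77866223e-03 -9.27094889e+01  1.98068999e+00 -3.69928694e+01
  1.78394420e-02  8.16714135e-03 -8.98228905e-05]
position [0.13808122 0.60921847 0.23072314]
tool_rot [-3.14048704e+00  1.06541070e-04  2.91875620e+00]
force [-0.31805925  0.97519525 -0.13493866]
moment [ 0.02040914 -0.0226935  -0.00263663]
finger_force 0.0
grip_width 0.08560542378797946
0.0187
scene {'fx': 512.9443446961874, 'fy': 512.9443446961874, 'cx': 326.5594137864842, 'cy': 243.58364438118628, 'eye': array([1.06581822, 0.06428749, 0.94360532]), 'orientation': array([-2.58467444e+00, -1.76206396e-03,  1.68603026e+00])}
top {'fx': 490.91588218198484, 'fy': 490.91588218198484, 'cx': 313.73203617713057, 'cy': 233.52721201976013, 'eye': array([ 0.47013359, -0.01657922,  1.01301209]), 'orientation': array([-3.10098469,  0.01403705, -1.59604181])}
```

View pics/top0.png

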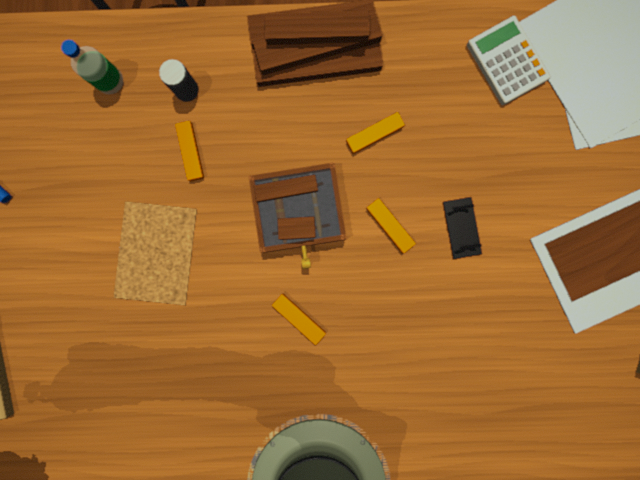

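View pics/scene0.png

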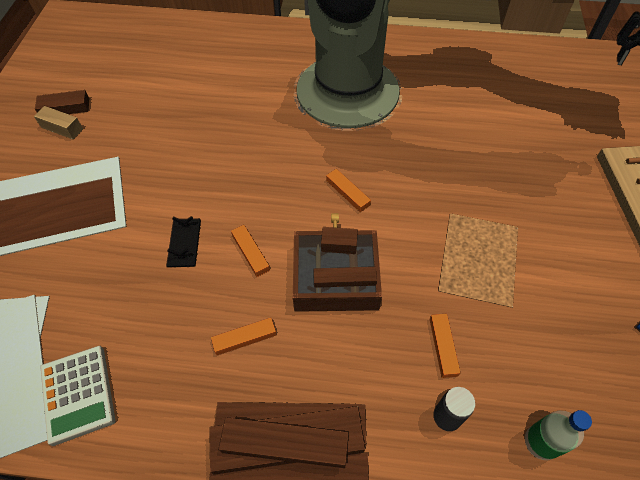

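The top view shows the case at (300,210) with its pull towards the robot at (306,262), the mat at (156,253) on the left and the pen rest at (462,228) on the right.

Look-alikes:
- **flat_blank:** the dark piece on the lid at (287,188) is the candidate. The orange ones at (189,151), (376,133), (390,226) and (299,319) and the board stack at (315,40) are not it.
- **short_block:** the dark piece on the lid at (296,228) is the candidate. The off-side blocks in the scene view at (62,102) and (58,122) are not it.

I'll check the choice in a close crop.

```bash
cat > h.py <<'E'
import numpy as np, cv2
from scipy.spatial.transform import Rotation as R
from workcell import observe, imaging, bot
def cam(n):
    s=observe(); f=imaging.grab_frame(n)
    if "eye" in f: T=np.eye(4);T[:3,:3]=R.from_euler('xyz',f["orientation"]).as_matrix();T[:3,3]=f["eye"]
    else:
        W=np.eye(4);W[:3,:3]=R.from_euler('xyz',s["tool_rot"]).as_matrix();W[:3,3]=s["position"];T=W@f["tool_from_camera"]
    f["T"]=T; return f
def pt(f,u,v,z):
    d=f["T"][:3,:3]@[(u-f["cx"])/f["fx"],(v-f["cy"])/f["fy"],1]; e=f["T"][:3,3]
    return e+d*(z-e[2])/d[2]
def px(f,P):
    p=np.linalg.inv(f["T"])@[*P,1]; return f["fx"]*p[0]/p[2]+f["cx"], f["fy"]*p[1]/p[2]+f["cy"]
def crop(f,u0,v0,u1,v1,k,name):
    cv2.imwrite("pics/"+name,cv2.resize(f["color"][v0:v1,u0:u1,::-1],None,fx=k,fy=k,interpolation=cv2.INTER_CUBIC))
def move(P=None,yaw=None,axes=None):
    """shift/turn in tool axes to reach world target TCP P with tool down at given yaw"""
    s=observe(); r=R.from_euler('xyz',s["tool_rot"])
    t=R.from_euler('xyz',[np.pi,0,yaw])
    print("shift",np.round(r.inv().apply(np.array(P)-s["position"]),4),"rotvec",np.round((r.inv()*t).as_rotvec(degrees=True),2))
E
python3 - <<'E'
from h import *
f=cam("top"); crop(f,240,155,360,275,5,"c1.png")
a=f["color"][155:275,240:360]; 
# mat and rest
c=[(125,203),(196,208),(186,304),(115,298)]
m=[pt(f,u,v,.003)[:2] for u,v in c]; print(np.round(m,3),np.mean(m,0))
c=[(443,199),(471,198),(481,255),(454,259)]
m=[pt(f,u,v,.03)[:2] for u,v in c]; print(np.round(m,3),np.mean(m,0))
crop(f,430,185,495,270,7,"c2.png")
E
```

```text
[[0.585 0.387]
 [0.571 0.239]
 [0.373 0.263]
 [0.389 0.409]] [0.47958692 0.32435306]
[[ 0.573 -0.264]
 [ 0.573 -0.32 ]
 [ 0.459 -0.336]
 [ 0.452 -0.282]] [ 0.51444896 -0.30053425]
```

View pics/c1.png

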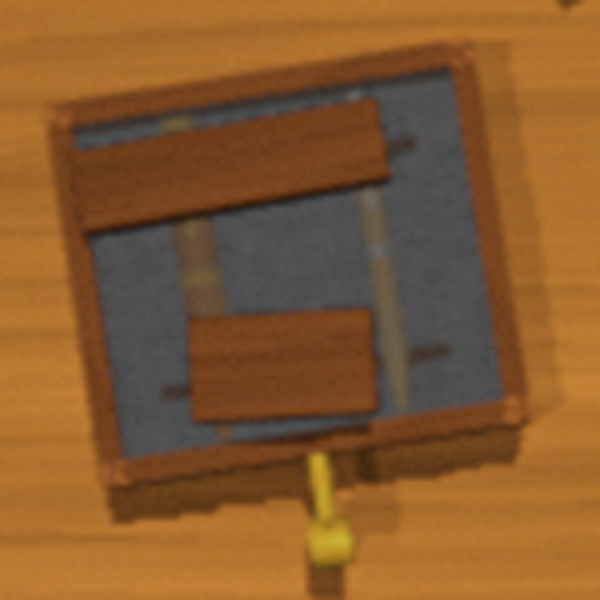

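View pics/c2.png

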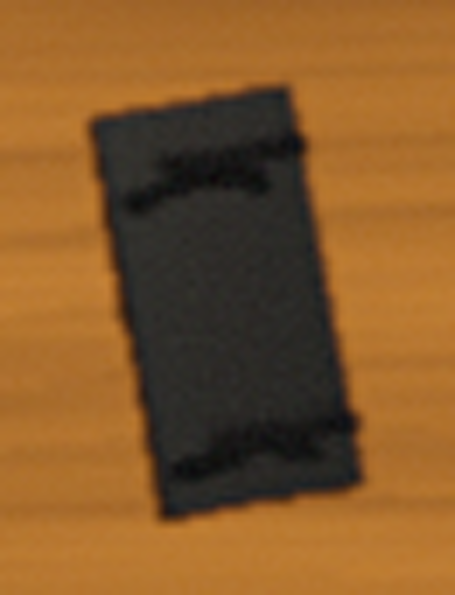

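Crop c1 shows the following, in crop pixels:
- Lid corners are at (50,108), (470,42), (522,410) and (102,482).
- The flat blank is at the rear and the short block at the front, turned a little.
- The stout pen is on the left (+y) near (195,260). The slim pen is on the right near (380,260).
- The pull is at (330,540).

Crop c2 shows the pen rest base corners at (95,120), (288,88), (360,485) and (165,517).

```bash
python3 - <<'E'
from h import *
f=cam("top")
def q(name,c,u0,v0,k,z):
    m=np.array([pt(f,u0+(u+.5)/k-.5,v0+(v+.5)/k-.5,z)[:2] for u,v in c])
    e=m[1]-m[0]+m[2]-m[3]; g=m[0]-m[3]+m[1]-m[2]   # e: toward -y, g: +x
    print(name,np.round(m.mean(0),4),"len y,x",np.linalg.norm(e)/2,np.linalg.norm(g)/2,"yaw",np.degrees(np.arctan2(e[0],-e[1])),np.degrees(np.arctan2(g[1],g[0])))
q("lid",[(50,108),(470,42),(522,410),(102,482)],240,155,5,.0615)
q("flat",[(72,152),(375,98),(388,180),(85,230)],240,155,5,.0835)
q("block",[(192,315),(370,308),(375,410),(193,420)],240,155,5,.0955)
q("rest",[(95,120),(288,88),(360,485),(165,517)],430,185,7,.008)
q("mat",[(125,203),(196,208),(186,304),(115,298)],0,0,1,.003)
print("pull",pt(f,240+330/5,155+540/5,.0585))
g=imaging.grab_frame("wrist"); print(g["tool_from_camera"])
E
```

```text
lid [0.5624 0.0275] len y,x 0.16563080363158186 0.1462469944800355 yaw 7.830263354719528 6.5919185772817235
flat [0.5971 0.0469] len y,x 0.11710215554596778 0.031023587789429107 yaw 8.226379670575408 7.873437629059419
block [0.5204 0.0281] len y,x 0.0675228315157816 0.038834586927241545 yaw 1.2158317335170035 0.2963147674456224
rest [ 0.5154 -0.3064] len y,x 0.05721786406656405 0.11752274741221895 yaw 7.910771077374802 7.958602792985049
mat [0.4796 0.3244] len y,x 0.1479032087144299 0.1979123461405705 yaw -5.8456413252173265 -6.711177195896933
pull [0.45237264 0.01229357 0.0585    ]
[[-1.23995178e-03 -9.45687906e-01 -3.25073602e-01  8.45966655e-02]
 [ 9.99998354e-01 -1.60309427e-03  8.49275739e-04  1.92909337e-03]
 [-1.32427343e-03 -3.25072014e-01  9.45688338e-01 -1.43237224e-01]
 [ 0.00000000e+00  0.00000000e+00  0.00000000e+00  1.00000000e+00]]
```

```bash
python3 -c "
from h import *
move([.5624,.0275,.22],np.radians(97.8))"
```

```text
shift [-0.5424 -0.4737  0.0113] rotvec [-2.000e-02  2.000e-02  6.943e+01]
```

Request:
{"name": "send_rows", "arguments": {
  "plan": "-0.27 -0.24 0.01 0 0 35 0.085;-0.27 -0.24 0.01 0 0 35 0.085;-0.27 -0.24 0.01 0 0 35 0.085;-0.27 -0.24 0.01 0 0 35 0.085;-0.27 -0.24 0.01 0 0 35 0.085;-0.27 -0.24 0.01 0 0 35 0.085;-0.27 -0.24 0.01 0 0 35 0.085;-0.27 -0.24 0.01 0 0 35 0.085;-0.27 -0.24 0.01 0 0 35 0.085;-0.27 -0.24 0.01 0 0 35 0.085"
}}

```text
clock: 1.08
position: [0.3515, 0.3109, 0.2215]
tool_rot: [-3.142, 0.001, 2.301]
force: [0.4, 0.1, 0.8]
grip_width: 0.0848
finger_force: 0.0
```

```bash
python3 -c "
from h import *
print(observe()['qpos'])
move([.5624,.0275,.22],np.radians(97.8))"
```

```text
[-1.00999131  0.2918667   0.19433328  2.01484475 -0.07265226  0.84156667
 -0.04481694]
shift [-0.3519 -0.032   0.002 ] rotvec [2.000e-02 8.000e-02 3.405e+01]
```

Request:
{"name": "send_rows", "arguments": {
  "plan": "-0.352 -0.032 0.002 0 0 34 0.085;-0.352 -0.032 0.002 0 0 34 0.085;-0.352 -0.032 0.002 0 0 34 0.085;-0.352 -0.032 0.002 0 0 34 0.085;-0.352 -0.032 0.002 0 0 34 0.085;-0.352 -0.032 0.002 0 0 34 0.085;-0.352 -0.032 0.002 0 0 34 0.085;-0.352 -0.032 0.002 0 0 34 0.085;-0.352 -0.032 0.002 0 0 34 0.085;-0.352 -0.032 0.002 0 0 34 0.085"
}}

```text
clock: 1.92
position: [0.5633, 0.029, 0.2192]
tool_rot: [3.141, 0.002, 1.709]
force: [0.1, -0.6, -0.3]
grip_width: 0.0851
finger_force: 0.0
```

```bash
python3 -c "
from h import *
s=observe();print(s['position'],s['tool_rot'],s['qpos'])
f=cam('wrist');print(f['fx'])
cv2.imwrite('pics/w1.png',f['color'][:,:,::-1])
np.savez('w1.npz',T=f['T'],fx=f['fx'],fy=f['fy'],cx=f['cx'],cy=f['cy'])"
```

```text
[0.56325241 0.02900266 0.21919128] [3.14091528e+00 2.08915775e-03 1.70907730e+00] [-0.45181886  0.46762805  0.40880456  1.7939622  -0.22369504  0.92507413
  0.19136852]
345.6007117168856
```

View pics/w1.png

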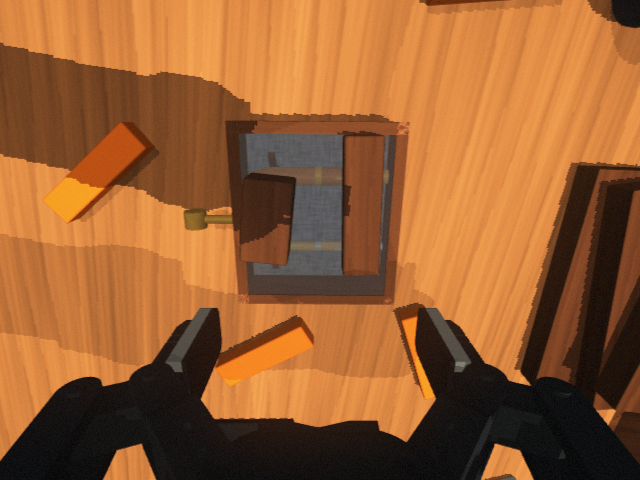

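The wrist view has +y up and +x to the right. The case is at (318,210), the block top is about (268,220), the flat blank is at (363,205) and the pull is at (195,219). I'll enlarge it.

```bash
python3 -c "
import cv2
a=cv2.imread('pics/w1.png')[105:315,175:425]
cv2.imwrite('pics/c3.png',cv2.convertScaleAbs(cv2.resize(a,None,fx=2.8,fy=2.8,interpolation=cv2.INTER_CUBIC),alpha=1.8,beta=15))"
```

```text
(no output)
```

View pics/c3.png

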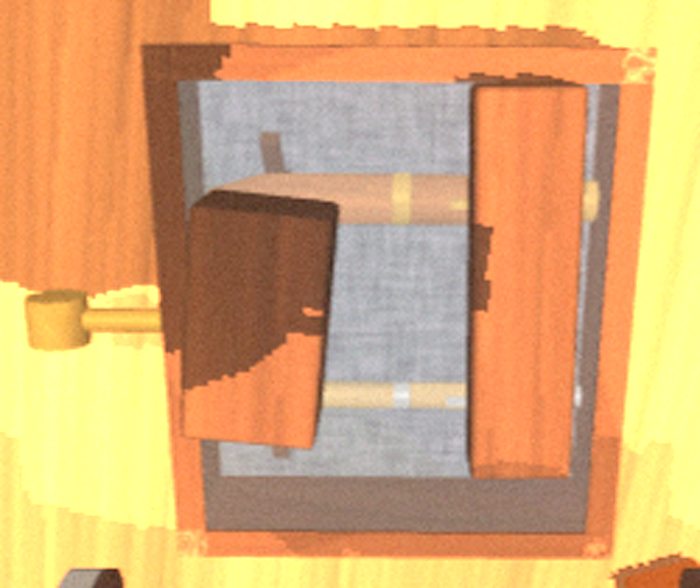

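The top faces, in crop pixels, are: block (190,208), (329,216), (311,449), (182,437); flat blank (475,86), (585,86), (573,478), (471,476). The stout pen is at y=198 (the +y holder), from x≈215 to 600.

```bash
python3 - <<'E'
from h import *
z=np.load('w1.npz'); f={k:z[k] for k in z}
def q(name,c,zz):
    m=np.array([pt(f,175+(u+.5)/2.8-.5,105+(v+.5)/2.8-.5,zz)[:2] for u,v in c])
    g=m[1]-m[0]+m[2]-m[3]; e=m[0]-m[3]+m[1]-m[2]
    print(name,np.round(m.mean(0),4),"len x,y",np.linalg.norm(g)/2,np.linalg.norm(e)/2,"yaw",np.degrees(np.arctan2(g[1],g[0])),np.degrees(np.arctan2(-e[0],e[1])))
q("block",[(190,208),(329,216),(311,449),(182,437)],.0955)
q("flat",[(475,86),(585,86),(573,478),(471,476)],.0835)
q("lid",[(143,45),(656,50),(612,556),(180,556)],.0615)
q("pull",[(58,320)]*4,.0585)
for u in(215,600): print("pen",pt(f,175+u/2.8,105+198/2.8,.034))
E
```

```text
block [0.5201 0.031 ] len x,y 0.03837577549524607 0.06931452077079948 yaw 3.3057190994186616 1.921081909306639
flat [0.5977 0.0498] len x,y 0.031319036384869124 0.11846928613601983 yaw 7.218769810444144 9.124954966447133
lid [0.5622 0.0294] len x,y 0.15134313581591602 0.16909979872691444 yaw 7.589747445300425 7.384220896485252
pull [0.4526 0.0148] len x,y 0.0 0.0 yaw 0.0 -0.0
pen [0.49642652 0.0567251  0.034     ]
pen [0.62511921 0.07447435 0.034     ]
```

```bash
python3 -c "
from h import *
s=observe();print(s['position'])
move([.5203,.0295,.066],np.radians(91.7))"
```

```text
[0.56199905 0.03143125 0.21897753]
shift [ 0.0041 -0.0415  0.153 ] rotvec [-0.01  0.05  6.33]
```

Request:
{"name": "send_rows", "arguments": {
  "plan": "0.004 -0.041 0.03 0 0 6.2 0.06;0.004 -0.041 0.06 0 0 6.2 0.06;0.004 -0.041 0.08 0 0 6.2 0.06;0.004 -0.041 0.1 0 0 6.2 0.06;0.004 -0.041 0.115 0 0 6.2 0.06;0.004 -0.041 0.13 0 0 6.2 0.06;0.004 -0.041 0.14 0 0 6.2 0.06;0.004 -0.041 0.148 0 0 6.2 0.06;0.004 -0.041 0.153 0 0 6.2 0.06;0.004 -0.041 0.153 0 0 6.2 0.06"
}}

```text
clock: 2.8
position: [0.5198, 0.032, 0.0658]
tool_rot: [-3.141, 0.0, 1.607]
force: [0.2, -0.2, 0.8]
grip_width: 0.06
finger_force: 0.0
```

```bash
python3 -c "
from h import *
s=observe();print(s['position'],s['tool_rot'],s['grip_width'],s['force'])
f=cam('wrist');crop(f,160,120,480,420,2,'w2.png')"
```

```text
[0.51983545 0.03202476 0.06578598] [-3.14084548e+00  1.10524280e-05  1.60658732e+00] 0.06002079992245272 [ 0.21629783 -0.24842159  0.76921467]
```

View pics/w2.png

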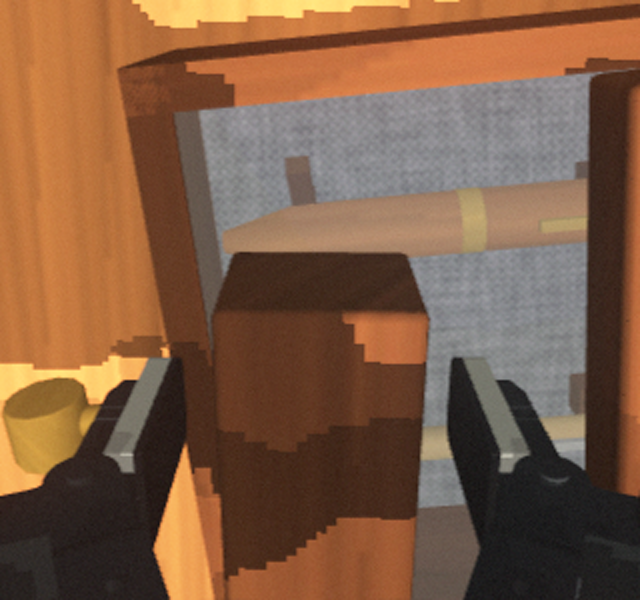

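The block sits centred and square between the pads (edges at x=215 and 428, pads at 185 and 452). I'll close and lift.

Request:
{"name": "send_rows", "arguments": {
  "plan": "0 0 0 0 0 0 0.03;0 0 0 0 0 0 0.03;0 0 0 0 0 0 0.03;0 0 0 0 0 0 0.03;0 0 0 0 0 0 0.03;0 0 -0.005 0 0 0 0.03;0 0 -0.02 0 0 0 0.03;0 0 -0.045 0 0 0 0.03;0 0 -0.075 0 0 0 0.03;0 0 -0.1 0 0 0 0.03",
  "grip_force": 35
}}

```text
clock: 3.68
position: [0.5201, 0.0315, 0.1683]
tool_rot: [3.141, 0.0, 1.606]
force: [0.5, -0.0, 0.5]
grip_width: 0.0395
finger_force: 35.7
```

Request:
{"name": "send_rows", "arguments": {
  "plan": "0.04 -0.01 0 0 0 0 0.03;0.08 -0.02 0 0 0 0 0.03;0.12 -0.03 0 0 0 0 0.03;0.16 -0.04 0 0 0 0 0.03;0.2 -0.05 0 0 0 0 0.03;0.24 -0.06 0 0 0 0 0.03;0.27 -0.07 0 0 0 0 0.03;0.297 -0.08 0 0 0 0 0.03;0.297 -0.08 0 0 0 0 0.03;0.297 -0.08 0 0 0 0 0.03"
}}

```text
clock: 4.52
position: [0.4289, 0.327, 0.1666]
tool_rot: [3.142, -0.0, 1.609]
force: [1.4, -0.4, -0.1]
grip_width: 0.0394
finger_force: 35.7
```

Request:
{"name": "send_rows", "arguments": {
  "plan": "0 0 0.04 0 0 0 0.03;0 0 0.08 0 0 0 0.03;0 0 0.11 0 0 0 0.03;0 0 0.135 0 0 0 0.03;0 0 0.15 0 0 0 0.03;0 0 0.1575 0 0 0 0.03;0 0 0.1575 0 0 0 0.03;0 0 0.1575 0 0 0 0.06;0 0 0.1575 0 0 0 0.06;0 0 0.1575 0 0 0 0.06"
}}

```text
clock: 5.35
position: [0.4302, 0.3257, 0.0096]
tool_rot: [3.141, -0.001, 1.606]
force: [-0.6, -0.2, -0.4]
grip_width: 0.0601
finger_force: 0.0
```

Request:
{"name": "send_rows", "arguments": {
  "plan": "0 0 -0.02 0 0 0 0.06;0 0 -0.05 0 0 0 0.06;0 0 -0.09 0 0 0 0.06;0 0 -0.13 0 0 0 0.06;0 0 -0.13 0 0 0 0.06"
}}

```text
clock: 5.77
position: [0.4323, 0.3271, 0.1457]
tool_rot: [3.135, -0.006, 1.605]
force: [1.6, 0.4, 1.2]
grip_width: 0.0599
finger_force: 0.0
```

```bash
python3 -c "
from h import *
s=observe();print(s['position'])
move([.5974,.0484,.064],np.radians(98.2))"
```

```text
[0.43225844 0.32710981 0.14566198]
shift [-0.2848  0.1549  0.0809] rotvec [ 0.4  -0.33 -6.22]
```

Request:
{"name": "send_rows", "arguments": {
  "plan": "-0.035 0.019 0 0 0 -3 0.06;-0.07 0.038 0 0 0 -6.2 0.06;-0.105 0.057 0 0 0 -6.2 0.06;-0.14 0.076 0 0 0 -6.2 0.06;-0.175 0.095 0 0 0 -6.2 0.06;-0.21 0.114 0 0 0 -6.2 0.06;-0.245 0.133 0 0 0 -6.2 0.06;-0.27 0.15 0 0 0 -6.2 0.06;-0.284 0.157 0 0 0 -6.2 0.06;-0.284 0.157 0 0 0 -6.2 0.06"
}}

```text
clock: 6.6
position: [0.5981, 0.043, 0.1394]
tool_rot: [3.14, 0.002, 1.709]
force: [-1.2, 0.1, -0.5]
grip_width: 0.0601
finger_force: 0.0
```

Request:
{"name": "send_rows", "arguments": {
  "plan": "0 0 0.02 0 0 0 0.06;0 0 0.04 0 0 0 0.06;0 0 0.055 0 0 0 0.06;0 0 0.065 0 0 0 0.06;0 0 0.0745 0 0 0 0.06;0 0 0.0745 0 0 0 0.06;0 0 0.0745 0 0 0 0.06"
}}

```text
clock: 7.18
position: [0.5967, 0.0476, 0.0645]
tool_rot: [-3.142, 0.0, 1.715]
force: [0.3, 0.4, 0.7]
grip_width: 0.0602
finger_force: 0.0
```

```bash
python3 -c "
from h import *
s=observe();print(s['position'],s['tool_rot'],s['grip_width'],s['force'])
f=cam('wrist');crop(f,160,120,480,420,2,'w3.png')"
```

```text
[0.59667111 0.04761422 0.06453437] [-3.14156010e+00  5.28592919e-05  1.71463907e+00] 0.060193958767838444 [0.32582605 0.43494222 0.66352915]
```

View pics/w3.png

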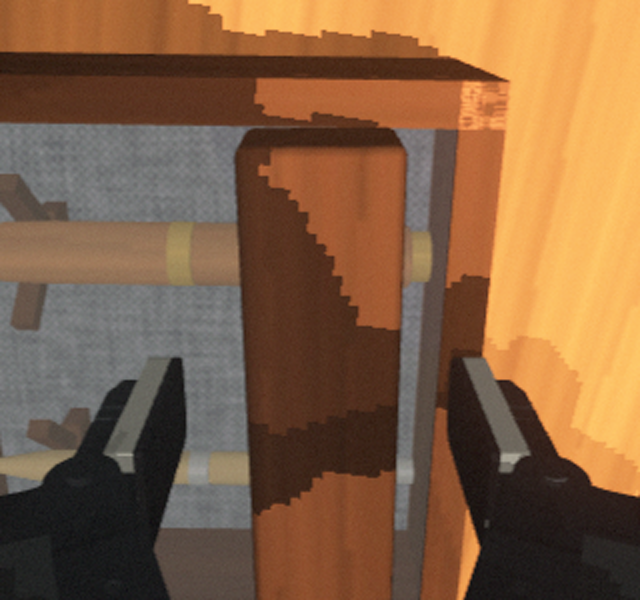

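The blank is centred and aligned between the pads (247 to 398, against pads at 185 and 450).

Request:
{"name": "send_rows", "arguments": {
  "plan": "0 0 0 0 0 0 0.02;0 0 0 0 0 0 0.02;0 0 0 0 0 0 0.02;0 0 0 0 0 0 0.02;0 0 0 0 0 0 0.02;0 0 -0.005 0 0 0 0.02;0 0 -0.02 0 0 0 0.02;0 0 -0.045 0 0 0 0.02;0 0 -0.075 0 0 0 0.02;0 0 -0.1 0 0 0 0.02"
}}

```text
clock: 8.07
position: [0.5967, 0.0473, 0.1664]
tool_rot: [3.141, 0.0, 1.714]
force: [0.7, 0.2, 0.0]
grip_width: 0.0309
finger_force: 35.1
```

Request:
{"name": "send_rows", "arguments": {
  "plan": "0.04 -0.004 0 0 0 0 0.02;0.08 -0.008 0 0 0 0 0.02;0.12 -0.012 0 0 0 0 0.02;0.16 -0.016 0 0 0 0 0.02;0.2 -0.02 0 0 0 0 0.02;0.24 -0.024 0 0 0 0 0.02;0.27 -0.027 0 0 0 0 0.02;0.284 -0.027 0 0 0 0 0.02;0.284 -0.027 0 0 0 0 0.02;0.284 -0.027 0 0 0 0 0.02"
}}

```text
clock: 8.9
position: [0.5292, 0.3248, 0.1645]
tool_rot: [3.141, 0.0, 1.715]
force: [0.5, -0.3, -0.6]
grip_width: 0.0313
finger_force: 35.1
```

Request:
{"name": "send_rows", "arguments": {
  "plan": "0 0 0.04 0 0 0 0.02;0 0 0.08 0 0 0 0.02;0 0 0.11 0 0 0 0.02;0 0 0.135 0 0 0 0.02;0 0 0.15 0 0 0 0.02;0 0 0.1575 0 0 0 0.02;0 0 0.1575 0 0 0 0.02;0 0 0.1575 0 0 0 0.06;0 0 0.1575 0 0 0 0.06;0 0 0.1575 0 0 0 0.06"
}}

```text
clock: 9.73
position: [0.5299, 0.3243, 0.0076]
tool_rot: [3.14, -0.0, 1.714]
force: [0.7, -0.4, 0.5]
grip_width: 0.0596
finger_force: 0.0
```

Request:
{"name": "send_rows", "arguments": {
  "plan": "0 0 -0.02 0 0 0 0.06;0 0 -0.05 0 0 0 0.06;0 0 -0.09 0 0 0 0.06;0 0 -0.13 0 0 0 0.06;0 0 -0.13 0 0 0 0.06"
}}

```text
clock: 10.15
position: [0.5324, 0.3258, 0.1445]
tool_rot: [3.133, -0.004, 1.714]
force: [1.1, 0.6, 0.6]
grip_width: 0.0601
finger_force: 0.0
```

Request:
{"name": "send_rows", "arguments": {
  "plan": "-0.148 -0.06 0 0 0 -45 0.06;-0.148 -0.06 0 0 0 -45 0.06;-0.148 -0.06 0 0 0 -45 0.06;-0.148 -0.06 0 0 0 -45 0.06;-0.297 -0.12 0 0 0 -65 0.06;-0.297 -0.12 0 0 0 -65 0.06;-0.297 -0.12 0 0 0 -65 0.06;-0.297 -0.12 0 0 0 -65 0.06;-0.297 -0.12 0 0 0 -65 0.06;-0.297 -0.12 0 0 0 -65 0.06"
}}

```text
clock: 10.98
position: [0.4529, 0.0113, 0.1375]
tool_rot: [3.141, 0.001, 2.851]
force: [0.5, 0.7, -0.2]
grip_width: 0.06
finger_force: 0.0
```

Request:
{"name": "send_rows", "arguments": {
  "plan": "0 0 0.01 0 0 -6 0.05;0 0 0.02 0 0 -12 0.05;0 0 0.02 0 0 -18 0.05;0 0 0.02 0 0 -24 0.05;0 0 0.02 0 0 -24.5 0.05;0 0 0.02 0 0 -24.5 0.05;0 0 0.02 0 0 -24.5 0.05"
}}

```text
clock: 11.57
position: [0.4533, 0.014, 0.117]
tool_rot: [3.142, 0.0, -3.011]
force: [0.2, -0.4, 0.3]
grip_width: 0.0499
finger_force: 0.0
```

```bash
python3 -c "
from h import *
s=observe();print(s['position'],s['tool_rot'],s['qpos'])
f=cam('wrist');cv2.imwrite('pics/w4.png',f['color'][:,:,::-1])
g=cam('top');print(px(g,(.453,.0138,.0585)))
np.savez('w4.npz',T=f['T'],fx=f['fx'],fy=f['fy'],cx=f['cx'],cy=f['cy'])
move([.453,.0138,.042],np.radians(187.7))"
```

```text
[0.45325163 0.01396718 0.11698741] [ 3.14153873e+00  4.80058713e-04 -3.01115431e+00] [-0.10407393  0.43686913 -0.07280904  2.13678492  0.05707285  0.56921226
  1.48309476]
(np.float64(305.2167981876279), np.float64(262.6959226827683))
shift [ 0.0002 -0.      0.0749] rotvec [-0.    0.02 -0.13]
```

View pics/w4.png

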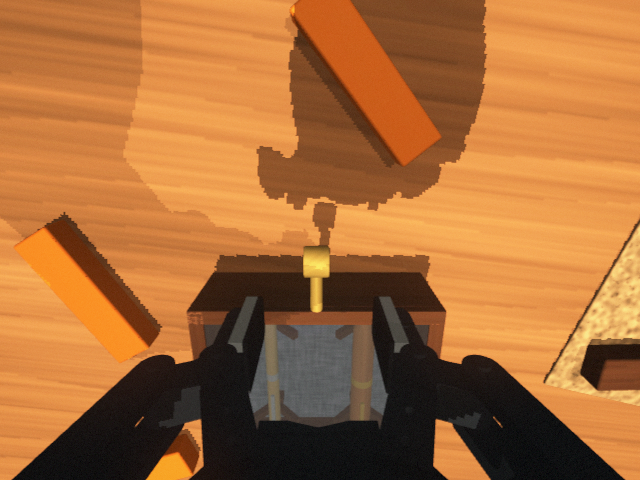

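The pull is at (316,262), midway between the fingers. Only its forward distance needs checking.

```bash
python3 -c "
from h import *
z=np.load('w4.npz'); f={k:z[k] for k in z}
print(pt(f,316,262,.0585),pt(f,316,248,.0665), px(f,(.453,.0138,.0585)))"
```

```text
[0.45383617 0.01502637 0.0585    ] [0.44151338 0.01347641 0.0665    ] (np.float64(314.2395456136264), np.float64(260.5547848118149))
```

Request:
{"name": "send_rows", "arguments": {
  "plan": "0 0 0.025 0 0 0 0.05;0 0 0.05 0 0 0 0.05;0 0 0.065 0 0 0 0.05;0 0 0.075 0 0 0 0.05;0 0 0.075 0 0 0 0.05;0 0 0.075 0 0 0 0.01;0 0 0.075 0 0 0 0.01;0 0 0.075 0 0 0 0.01;0 0 0.075 0 0 0 0.01;0 0 0.075 0 0 0 0.01",
  "grip_force": 30
}}

```text
clock: 12.5
position: [0.4537, 0.013, 0.0427]
tool_rot: [-3.141, 0.002, -3.008]
force: [0.4, -5.8, 7.9]
grip_width: 0.0152
finger_force: 33.8
```

```bash
python3 -c "
from h import *
s=observe();print(s['position'],s['tool_rot'],s['grip_width'],s['finger_force'],s['force'])
# arc in tool axes from here: tool x = -case x, tool z down; grasp at disc centre r=(-.186,.003)
for d in range(0,106,3):
    t=np.radians(d);c,si=np.cos(t),np.sin(t)
    x=-.186*c+.003*si; z=.186*si+.003*c
    print(d,'%.4f %.4f'%(-(x+.186),-(z-.003)),end='; ')"
```

```text
[0.4536671  0.01295975 0.0427459 ] [-3.14095889e+00  1.60974851e-03 -3.00773594e+00] 0.015193083228133892 33.79464626312256 [ 0.37838965 -5.82160591  7.9490692 ]
0 -0.0000 -0.0000; 3 -0.0004 -0.0097; 6 -0.0013 -0.0194; 9 -0.0028 -0.0291; 12 -0.0047 -0.0386; 15 -0.0071 -0.0480; 18 -0.0100 -0.0573; 21 -0.0134 -0.0665; 24 -0.0173 -0.0754; 27 -0.0216 -0.0841; 30 -0.0264 -0.0926; 33 -0.0316 -0.1008; 36 -0.0373 -0.1088; 39 -0.0433 -0.1164; 42 -0.0498 -0.1237; 45 -0.0566 -0.1306; 48 -0.0638 -0.1372; 51 -0.0713 -0.1434; 54 -0.0791 -0.1492; 57 -0.0872 -0.1546; 60 -0.0956 -0.1596; 63 -0.1042 -0.1641; 66 -0.1131 -0.1681; 69 -0.1221 -0.1717; 72 -0.1314 -0.1748; 75 -0.1408 -0.1774; 78 -0.1503 -0.1796; 81 -0.1599 -0.1812; 84 -0.1695 -0.1823; 87 -0.1793 -0.1829; 90 -0.1890 -0.1830; 93 -0.1987 -0.1826; 96 -0.2084 -0.1817; 99 -0.2181 -0.1802; 102 -0.2276 -0.1783; 105 -0.2370 -0.1759;
```

Request:
{"name": "send_rows", "arguments": {
  "plan": "0 0 -0.005 0 0 0 0.01;-0.0009 0 -0.0145 0 0 0 0.01;-0.002 0 -0.024 0 0 0 0.01;-0.0037 0 -0.0338 0 0 0 0.01;-0.0059 0 -0.0433 0 0 0 0.01;-0.0085 0 -0.0527 0 0 0 0.01;-0.0117 0 -0.0619 0 0 0 0.01;-0.0153 0 -0.071 0 0 0 0.01;-0.0195 0 -0.0798 0 0 0 0.01;-0.0216 0 -0.0841 0 0 0 0.01"
}}

```text
clock: 13.33
position: [0.4753, 0.0158, 0.1275]
tool_rot: [-3.141, 0.002, -3.008]
force: [3.2, -6.2, -4.0]
grip_width: 0.0155
finger_force: 31.6
```

```bash
python3 -c "
from h import *
s=observe();print(s['position'],s['tool_rot'],s['grip_width'],s['finger_force'],s['force'])
b=np.radians(27);X=lambda t:np.array([-.186*np.cos(t)+.003*np.sin(t),.186*np.sin(t)+.003*np.cos(t)])
for a,e in((27,63),(63,106)):
  for d in np.linspace(a,e,11)[1:]: print('%.1f: %.4f %.4f'%(d,*(-(X(np.radians(d))-X(np.radians(a))))),end='; ')
  print()"
```

```text
[0.47531602 0.01579138 0.1274663 ] [-3.14087480e+00  1.99191335e-03 -3.00773669e+00] 0.015479704544459263 31.565807461738586 [ 3.23103623 -6.19348047 -3.97558722]
30.6: -0.0058 -0.0101; 34.2: -0.0122 -0.0199; 37.8: -0.0192 -0.0293; 41.4: -0.0268 -0.0381; 45.0: -0.0350 -0.0465; 48.6: -0.0436 -0.0544; 52.2: -0.0527 -0.0617; 55.8: -0.0623 -0.0684; 59.4: -0.0723 -0.0745; 63.0: -0.0826 -0.0800; 
67.3: -0.0128 -0.0057; 71.6: -0.0259 -0.0103; 75.9: -0.0394 -0.0140; 80.2: -0.0531 -0.0167; 84.5: -0.0669 -0.0183; 88.8: -0.0809 -0.0189; 93.1: -0.0948 -0.0185; 97.4: -0.1087 -0.0170; 101.7: -0.1224 -0.0144; 106.0: -0.1359 -0.0109;
```

Lifting well with small forces, so I'll continue along the arc.

Request:
{"name": "send_rows", "arguments": {
  "plan": "-0.0058 0 -0.0101 0 0 0 0.01;-0.0122 0 -0.0199 0 0 0 0.01;-0.0192 0 -0.0293 0 0 0 0.01;-0.0268 0 -0.0381 0 0 0 0.01;-0.035 0 -0.0465 0 0 0 0.01;-0.0436 0 -0.0544 0 0 0 0.01;-0.0527 0 -0.0617 0 0 0 0.01;-0.0623 0 -0.0684 0 0 0 0.01;-0.0723 0 -0.0745 0 0 0 0.01;-0.0826 0 -0.08 0 0 0 0.01"
}}

```text
clock: 14.17
position: [0.5564, 0.0264, 0.2069]
tool_rot: [-3.14, -0.0, -3.008]
force: [0.8, -6.6, -5.3]
grip_width: 0.0154
finger_force: 30.5
```

Request:
{"name": "send_rows", "arguments": {
  "plan": "-0.0128 0 -0.0057 0 0 0 0.01;-0.0259 0 -0.0103 0 0 0 0.01;-0.0394 0 -0.014 0 0 0 0.01;-0.0531 0 -0.0167 0 0 0 0.01;-0.0669 0 -0.0183 0 0 0 0.01;-0.0809 0 -0.0189 0 0 0 0.01;-0.0948 0 -0.0185 0 0 0 0.01;-0.1087 0 -0.017 0 0 0 0.01;-0.1224 0 -0.0144 0 0 0 0.01;-0.1224 0 -0.0144 0 0 0 0.01"
}}

```text
clock: 15.0
position: [0.6798, 0.0425, 0.2212]
tool_rot: [-3.14, 0.002, -3.008]
force: [2.0, -7.5, 9.3]
grip_width: 0.0153
finger_force: 32.8
```

```bash
python3 -c "
from h import *
s=observe();print(s['position'],s['tool_rot'],s['grip_width'],s['finger_force'],s['force'])
f=cam('scene');crop(f,260,130,460,330,3,'s2.png')"
```

```text
[0.67982255 0.04250722 0.22117516] [-3.13951567e+00  2.49171118e-03 -3.00804266e+00] 0.015294058364362156 32.805644273757935 [ 1.95480618 -7.51383625  9.34129094]
```

View pics/s2.png

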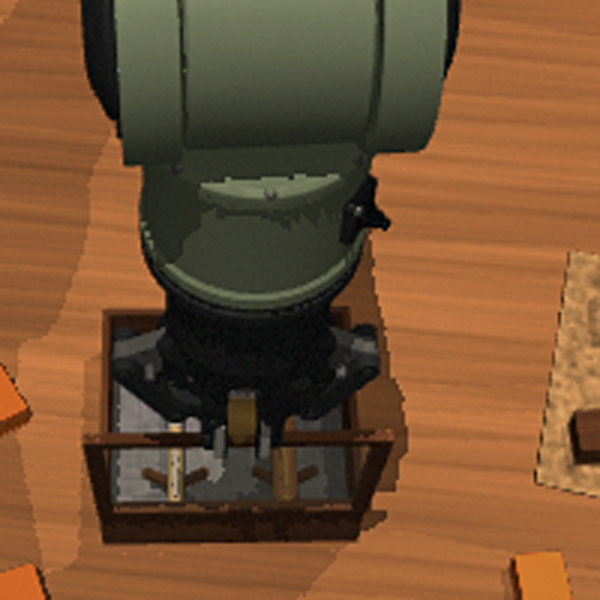

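The lid is up at about 102°, held by the pull. I'll ease it nearly to the stop, let go and rise.

Request:
{"name": "send_rows", "arguments": {
  "plan": "-0.005 0 0.001 0 0 0 0.01;-0.009 0 0.002 0 0 0 0.01;-0.009 0 0.002 0 0 0 0.01;-0.009 0 0.002 0 0 0 0.03;-0.009 0 0.002 0 0 0 0.05;-0.009 0 0.002 0 0 0 0.05;-0.009 0 -0.01 0 0 0 0.05;-0.009 0 -0.03 0 0 0 0.05;-0.009 0 -0.05 0 0 0 0.05;-0.009 0 -0.05 0 0 0 0.05"
}}

```text
clock: 15.88
position: [0.6879, 0.0456, 0.2754]
tool_rot: [3.141, 0.006, -3.007]
force: [-0.0, 0.7, 0.9]
grip_width: 0.0501
finger_force: 0.0
```

```bash
python3 -c "
from h import *
s=observe();print(s['position'],s['tool_rot'],s['grip_width'],s['force'])
move([.5623-.036*np.sin(np.radians(7.7))-.002,.0285+.036*np.cos(np.radians(7.7)),.2],np.radians(187.7))"
```

```text
[0.68786831 0.04560235 0.27541077] [ 3.14143278  0.00573607 -3.00659434] 0.050092735288121325 [-0.04260207  0.71735623  0.88499804]
shift [0.1291 0.0362 0.0747] rotvec [0.01 0.33 0.03]
```

Request:
{"name": "send_rows", "arguments": {
  "plan": "0.04 0.012 0 0 0.3 0 0.05;0.08 0.024 0 0 0.3 0 0.05;0.115 0.036 0.02 0 0.3 0 0.05;0.13 0.036 0.04 0 0.3 0 0.05;0.13 0.036 0.07 0 0.3 0 0.05;0.13 0.036 0.075 0 0.3 0 0.05;0.13 0.036 0.075 0 0.3 0 0.05;0.13 0.036 0.075 0 0.3 0 0.05"
}}

```text
clock: 16.55
position: [0.5537, 0.0636, 0.1964]
tool_rot: [3.142, -0.005, -3.007]
force: [-0.2, 0.1, 0.1]
grip_width: 0.0495
finger_force: 0.0
```

```bash
python3 -c "
from h import *
s=observe();print(s['position'],s['tool_rot'])
f=cam('wrist');crop(f,170,180,490,420,2,'w5.png')
np.savez('w5.npz',T=f['T'],fx=f['fx'],fy=f['fy'],cx=f['cx'],cy=f['cy'])"
```

```text
[0.5537015  0.06355099 0.19639385] [ 3.14152193 -0.0045258  -3.00683018]
```

View pics/w5.png

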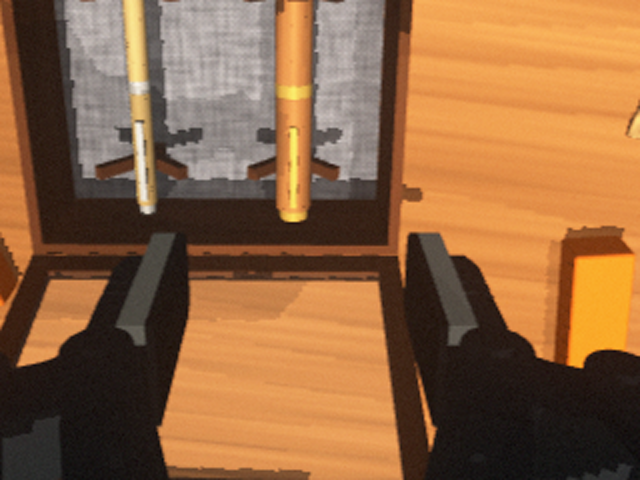

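The stout pen runs vertically at crop x≈294, with its rear end at about (293,217) and its ring at (294,92). The lid is standing open behind it. I need the front end too, so I'll get that from the full frame by colour.

```bash
python3 - <<'E'
from h import *
f=cam("wrist")
g=lambda u,v,z=.034: pt(f,170+(u+.5)/2-.5,180+(v+.5)/2-.5,z)
for c in((293,217),(294,92),(294,10)): print(c,np.round(g(*c),4))
crop(f,250,60,410,200,4,"w6.png")
E
```

```text
(293, 217) [0.6248 0.0738 0.034 ]
(294, 92) [0.5612 0.0659 0.034 ]
(294, 10) [0.5236 0.0609 0.034 ]
```

View pics/w6.png

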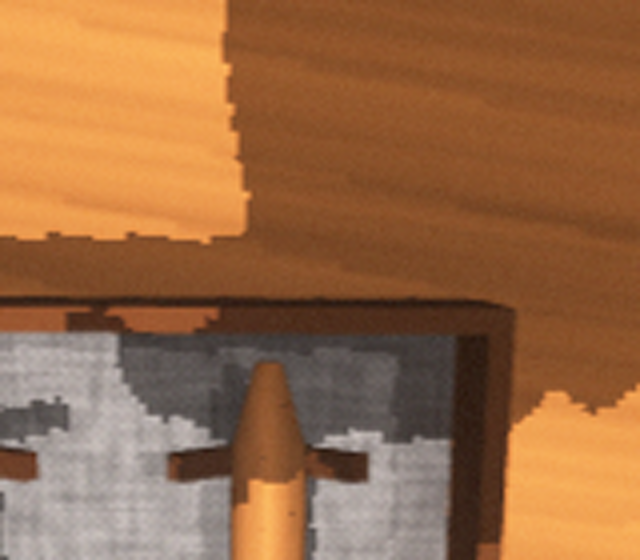

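```bash
python3 - <<'E'
from h import *
f=cam("wrist"); print(pt(f,317,150.5,.034)); s=observe(); print(s['position'],s['tool_rot'])
move([.5605,.0654,.016],np.radians(187.7))
E
```

```text
[0.49431356 0.05720443 0.034     ]
[0.55376031 0.06352511 0.19652811] [ 3.14148522 -0.00353122 -3.00691087]
shift [-0.0076  0.0009  0.1805] rotvec [ 0.01 -0.2   0.02]
```

Request:
{"name": "send_rows", "arguments": {
  "plan": "-0.006 0.001 0.03 0 -0.2 0 0.036;-0.006 0.001 0.06 0 -0.2 0 0.036;-0.006 0.001 0.09 0 -0.2 0 0.036;-0.006 0.001 0.115 0 -0.2 0 0.036;-0.006 0.001 0.135 0 -0.2 0 0.036;-0.006 0.001 0.15 0 -0.2 0 0.036;-0.006 0.001 0.165 0 -0.2 0 0.036;-0.006 0.001 0.175 0 -0.2 0 0.036;-0.006 0.001 0.18 0 -0.2 0 0.036;-0.006 0.001 0.18 0 -0.2 0 0.036"
}}

```text
clock: 17.53
position: [0.5577, 0.0651, 0.0149]
tool_rot: [-3.141, -0.002, -3.007]
force: [0.1, 0.6, 0.6]
grip_width: 0.036
finger_force: 0.0
```

Request:
{"name": "send_rows", "arguments": {
  "plan": "0 0 0 0 0 0 0.01;0 0 0 0 0 0 0.01;0 0 0 0 0 0 0.01;0 0 0 0 0 0 0.01;0 0 0 0 0 0 0.01",
  "grip_force": 25
}}

```text
clock: 17.95
position: [0.5586, 0.0632, 0.0165]
tool_rot: [-3.14, -0.0, -3.008]
force: [2.1, -9.8, 2.3]
grip_width: 0.0158
finger_force: 27.0
```

Request:
{"name": "send_rows", "arguments": {
  "plan": "0 0 -0.004 0 0 0 0.01;0 0 -0.015 0 0 0 0.01;0 0 -0.03 0 0 0 0.01;0 0 -0.05 0 0 0 0.01;0 0 -0.075 0 0 0 0.01;0 0 -0.1 0 0 0 0.01;0 0 -0.12 0 0 0 0.01;0 0 -0.13 0 0 0 0.01;0 0 -0.13 0 0 0 0.01"
}}

```text
clock: 18.7
position: [0.5591, 0.0655, 0.1483]
tool_rot: [3.141, 0.003, -3.007]
force: [-0.1, 0.4, 0.3]
grip_width: 0.0162
finger_force: 26.6
```

Request:
{"name": "send_rows", "arguments": {
  "plan": "0.01 -0.038 0 0 0 0 0.01;0.02 -0.076 0 0 0 0 0.01;0.03 -0.114 0 0 0 0 0.01;0.04 -0.152 0 0 0 0 0.01;0.05 -0.19 0 0 0 0 0.01;0.06 -0.228 0 0 0 0 0.01;0.07 -0.266 0 0 0 0 0.01;0.08 -0.304 0 0 0 0 0.01;0.09 -0.342 0 0 0 0 0.01;0.0935 -0.362 0 0 0 0 0.01"
}}

```text
clock: 19.53
position: [0.5117, -0.3109, 0.1447]
tool_rot: [-3.141, -0.003, -3.011]
force: [0.2, -0.1, 0.3]
grip_width: 0.016
finger_force: 26.6
```

Request:
{"name": "send_rows", "arguments": {
  "plan": "0 0 0.02 0 0 0 0.01;0 0 0.04 0 0 0 0.01;0 0 0.06 0 0 0 0.01;0 0 0.06 0 0 0 0.01;0 0 0.06 0 0 0 0.01"
}}

```text
clock: 19.95
position: [0.5132, -0.3056, 0.0845]
tool_rot: [3.14, -0.004, -3.006]
force: [-0.0, -0.0, 0.1]
grip_width: 0.0158
finger_force: 26.6
```

```bash
python3 - <<'E'
from h import *
s=observe();print(s['position'],s['tool_rot'],s['grip_width'],s['force'])
f=cam("wrist"); crop(f,150,120,490,440,1.8,"w7.png")
E
```

```text
[ 0.51316956 -0.30564978  0.08452889] [ 3.14010258 -0.00384656 -3.00641615] 0.015766923975939942 [-0.00078743 -0.03497926  0.08859893]
```

View pics/w7.png

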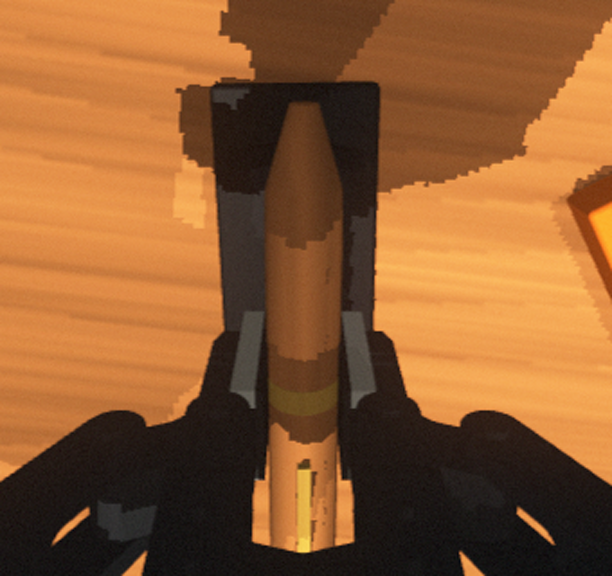

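The rest's front edge corners are at crop (212,84) and (380,84). The pen tip is at (304,101), with the pen well aligned over the rest.

```bash
python3 - <<'E'
from h import *
f=cam("wrist"); s=observe(); print(s['position'])
g=lambda u,v,z: pt(f,150+(u+.5)/1.8-.5,120+(v+.5)/1.8-.5,z)
a,b=g(212,84,.008),g(380,84,.008); t=g(304,103,s['position'][2]+.0187)
ux=np.array([np.cos(.137),np.sin(.137)])
print(a,b,np.linalg.norm(a-b),"rest c",(a+b)[:2]/2+.06*ux,"pen mid",t[:2]+.065*ux)
E
```

```text
[ 0.51425456 -0.30619793  0.0862592 ]
[ 0.46172753 -0.34278421  0.008     ] [ 0.45388142 -0.28446861  0.008     ] 0.05884106369899101 rest c [ 0.51724228 -0.3054321 ] pen mid [ 0.51382659 -0.30346141]
```

Request:
{"name": "send_rows", "arguments": {
  "plan": "-0.002 -0.0025 0.015 0 0 0 0.01;-0.002 -0.0025 0.03 0 0 0 0.01;-0.002 -0.0025 0.045 0 0 0 0.01;-0.002 -0.0025 0.055 0 0 0 0.01;-0.002 -0.0025 0.063 0 0 0 0.01;-0.002 -0.0025 0.067 0 0 0 0.01;-0.002 -0.0025 0.069 0 0 0 0.01;-0.002 -0.0025 0.069 0 0 0 0.01"
}}

```text
clock: 20.72
position: [0.5162, -0.308, 0.0169]
tool_rot: [3.141, -0.002, -3.006]
force: [-1.6, 2.8, 1.1]
grip_width: 0.0162
finger_force: 26.8
```

Request:
{"name": "send_rows", "arguments": {
  "plan": "0 0 0 0 0 0 0.022;0 0 0 0 0 0 0.03;0 0 0 0 0 0 0.036;0 0 0 0 0 0 0.036;0 0 -0.02 0 0 0 0.036;0 0 -0.05 0 0 0 0.036;0 0 -0.09 0 0 0 0.036;0 0 -0.13 0 0 0 0.036;0 0 -0.17 0 0 0 0.05;0 0 -0.2 0 0 0 0.05"
}}

```text
clock: 21.55
position: [0.5168, -0.3086, 0.2201]
tool_rot: [-3.14, 0.001, -3.007]
force: [1.4, -0.6, 0.5]
grip_width: 0.0502
finger_force: 0.0
```

```bash
python3 - <<'E'
from h import *
s=observe();print(s['position'],s['tool_rot'],s['force'])
f=cam("top"); cv2.imwrite("pics/t3.png",f["color"][:,:,::-1])
# pull position when lid is at stop
t=1.85; c,si=np.cos(t),np.sin(t); x=.076-.186*c+.003*si; z=.0555+.186*si+.003*c
P=np.array([.5623,.0285])+x*np.array([np.cos(.134),np.sin(.134)]); print(P,z)
move([*P,z-.0187+.05],np.radians(187.7))
crop(f,150,130,510,310,2,"t3.png")
E
```

```text
[ 0.51675524 -0.30864865  0.22009342] [-3.14001082e+00  5.25026276e-04 -3.00683748e+00] [ 1.43598615 -0.61508915  0.54468331]
[0.69127693 0.0458871 ] 0.23347041701293222
shift [-0.2191  0.329  -0.0402] rotvec [-0.29  0.32  0.  ]
```

View pics/t3.png

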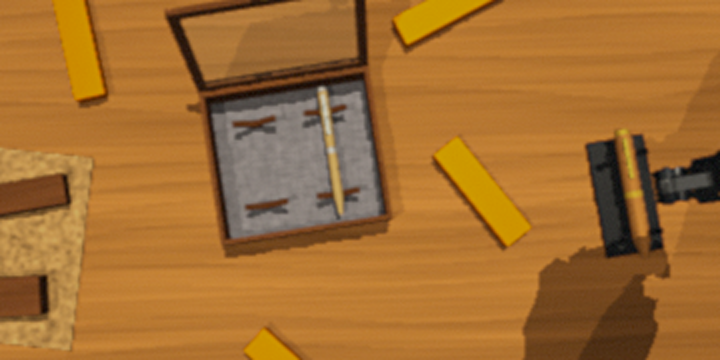

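The pen lies along both notches of the rest, the slim pen is still in its holder, and the lid stays open. I'll check the pen's position along the rest numerically from its rear end, at crop (622,130), and its side lines.

```bash
python3 - <<'E'
from h import *
f=cam("top"); g=lambda u,v,z: pt(f,150+(u+.5)/2-.5,130+(v+.5)/2-.5,z)[:2]
ux=np.array([np.cos(.136),np.sin(.136)])
print("rear->mid",g(622,130,.036)-.065*ux)
c=np.mean([g(*p,.008) for p in((587,145),(640,137),(663,250),(608,257))],0); print("rest",c)
# brown pixels (r>g>b, saturated) column profile in the rest area: rows, pen span
hsv=cv2.cvtColor(f["color"],cv2.COLOR_RGB2HSV)
for v in range(192,264,3):
    print(v,"".join("%4d"%hsv[v,u,2] for u in range(452,486,2)))
E
```

```text
rear->mid [ 0.51542173 -0.30713495]
rest [ 0.51416616 -0.30633434]
192  178 179 179 179 179 179 179 179 180 178 180 182 180 181 181 181 183
195  178 177 173 153 192 195 167 177 180 174 176 175 175 176 176 178 175
198  192 188 169 131 173 195 178  86  46  51 158 171 168 180 188 183 166
201   34  15  25 109 150 186 192 122  49  47 112 166 166 164 165 164 165
204   53  20  18  89 140 159 194 154  49  35  46 149 160 160 158 159 157
207   43  24  24  62 140 164 197 174  51  33  42 148 164 162 162 162 162
210   44  29  18  38 123 162 191 185  97  47  43 148 168 167 168 168 170
213   27  30  22  16 110 162 192 191 124  46  43 111 184 172 142 102  59
216   52  51  24  20  85 152 170 197 164  57  48  78 168  73  20  40  54
219   54  49  26  18  57 141 168 186 171  74  43  51 177 138  21  63  97
222   50  52  31  24  33 124 172 197 183 110  42  44 137 160  33  51  58
225   52  52  32  25  24 107 163 192 191 157  53  44 103 191  73  32  36
228   53  52  46  23  21  88 160 192 199 179  62  44  60 176  94  12  23
231   51  52  47  16  25  47 127 170 196 188 108  41  39 179 193 172 146
234   49  50  52  43  28  20 111 160 195 193 133  40  44 127 194 192 192
237   50  47  49  46  18  21  91 148 189 195 174  61  40  75 172 181 181
240   47  47  52  48  33  18  61 142 181 198 178  74  39  47 174 187 186
243   47  50  48  48  31  22  39 125 169 198 190 115  33  34 131 186 186
246   42  51  48  50  35  19  21 101 154 195 190  94  18  20  60 173 181
249   40  47  47  43  25  21  27  67  98 116 118 104  39  41  60 168 177
252   67  32  26  25  30  22  19  30  82 110 122  90  24  16  20 165 184
255   73  19  22  20  25  23  24  21  38  95 121  82  71 102 105 138 182
258   86  48  67  81 101 109 111 114 113 104 110 102 114 113 114 113 173
261  121 120 123 122 122 122 121 121 121 121 120 122 122 122 121 123 118
```

The stout pen is centred on the rest to about 1 mm. Next I'll go back to the pull.

Request:
{"name": "send_rows", "arguments": {
  "plan": "0 0 -0.04 0 0 0 0.05;0 0.02 -0.06 0 0 0 0.05;-0.03 0.05 -0.06 0 0 0 0.05;-0.05 0.08 -0.06 0 0 0 0.05;-0.075 0.11 -0.06 0 0 0 0.05;-0.1 0.14 -0.06 0 0 0 0.05;-0.12 0.17 -0.06 0 0 0 0.05;-0.14 0.2 -0.06 0 0 0 0.05;-0.16 0.23 -0.06 0 0 0 0.05;-0.18 0.26 -0.06 0 0 0 0.05"
}}

```text
clock: 22.48
position: [0.6603, -0.0248, 0.2757]
tool_rot: [-3.142, -0.002, -3.007]
force: [0.1, -0.5, 0.3]
grip_width: 0.0504
finger_force: 0.0
```

Request:
{"name": "send_rows", "arguments": {
  "plan": "-0.02 0.03 0 0 0 0 0.05;-0.039 0.069 0 0 0 0 0.05;-0.039 0.069 0 0 0 0 0.05;-0.039 0.069 0 0 0 0 0.05;-0.039 0.069 0 0 0 0 0.05;-0.039 0.069 0 0 0 0 0.05"
}}

```text
clock: 22.98
position: [0.6891, 0.0458, 0.2759]
tool_rot: [-3.141, -0.002, -3.008]
force: [-1.2, 0.2, -0.5]
grip_width: 0.0499
finger_force: 0.0
```

```bash
python3 - <<'E'
from h import *
s=observe();print(s['position'],s['tool_rot'],s['qpos'])
move([.6905,.0459,.217],np.radians(187.7))
f=cam("wrist")
hsv=cv2.cvtColor(f["color"],cv2.COLOR_RGB2HSV)
print(px(f,(.6913,.0459,.2335)))
m=cv2.inRange(hsv,(22,120,60),(32,255,255)); n,l,st,c=cv2.connectedComponentsWithStats(m)
for i in range(1,n):
    if st[i,4]>60: print(st[i],c[i])
E
```

```text
[0.68908136 0.04580108 0.27587733] [-3.14088949e+00 -2.13864326e-03 -3.00803733e+00] [-0.08309967  0.59779107 -0.11632614  1.34654895  0.07069842  1.20341595
  1.49938999]
shift [-0.0015 -0.      0.0589] rotvec [-0.04 -0.12 -0.05]
(np.float64(313.97762138003077), np.float64(275.12905696390976))
[301 275  27  13 196] [312.62244898 281.15816327]
```

Request:
{"name": "send_rows", "arguments": {
  "plan": "-0.0015 0 0.02 0 0 0 0.05;-0.0015 0 0.04 0 0 0 0.05;-0.0015 0 0.052 0 0 0 0.05;-0.0015 0 0.058 0 0 0 0.05;-0.0015 0 0.058 0 0 0 0.05;-0.0015 0 0.058 0 0 0 0.01;-0.0015 0 0.058 0 0 0 0.01;-0.0015 0 0.058 0 0 0 0.01;-0.0015 0 0.058 0 0 0 0.01;-0.0015 0 0.058 0 0 0 0.01",
  "grip_force": 30
}}

```text
clock: 23.87
position: [0.6916, 0.0442, 0.2195]
tool_rot: [-3.138, 0.0, -3.009]
force: [2.1, -13.2, 5.3]
grip_width: 0.0153
finger_force: 34.8
```

```bash
python3 -c "
from h import *
s=observe();print(s['position'],s['tool_rot'],s['grip_width'],s['finger_force'],s['force'])
X=lambda t:np.array([-.186*np.cos(t)+.003*np.sin(t),.186*np.sin(t)+.003*np.cos(t)])
L=[106,76,46,20,0]
for a,e in zip(L,L[1:]):
  print(a)
  for d in np.linspace(a,e,11)[1:]: print('%.4f 0 %.4f 0 0 0 0.01'%tuple(-(X(np.radians(d))-X(np.radians(a)))),end=';')
  print()"
```

```text
[0.69160158 0.04422906 0.21954156] [-3.13798927e+00  3.99285393e-04 -3.00911577e+00] 0.015281840103417214 34.842775762081146 [  2.10425232 -13.17182111   5.2985757 ]
106
0.0094 0 -0.0026 0 0 0 0.01;0.0189 0 -0.0047 0 0 0 0.01;0.0285 0 -0.0063 0 0 0 0.01;0.0382 0 -0.0074 0 0 0 0.01;0.0479 0 -0.0080 0 0 0 0.01;0.0576 0 -0.0080 0 0 0 0.01;0.0674 0 -0.0076 0 0 0 0.01;0.0771 0 -0.0066 0 0 0 0.01;0.0867 0 -0.0052 0 0 0 0.01;0.0962 0 -0.0032 0 0 0 0.01;
76
0.0094 0 0.0025 0 0 0 0.01;0.0187 0 0.0054 0 0 0 0.01;0.0278 0 0.0088 0 0 0 0.01;0.0368 0 0.0127 0 0 0 0.01;0.0455 0 0.0171 0 0 0 0.01;0.0539 0 0.0219 0 0 0 0.01;0.0621 0 0.0271 0 0 0 0.01;0.0701 0 0.0328 0 0 0 0.01;0.0777 0 0.0389 0 0 0 0.01;0.0850 0 0.0453 0 0 0 0.01;
46
0.0060 0 0.0059 0 0 0 0.01;0.0118 0 0.0121 0 0 0 0.01;0.0173 0 0.0185 0 0 0 0.01;0.0224 0 0.0252 0 0 0 0.01;0.0273 0 0.0321 0 0 0 0.01;0.0319 0 0.0392 0 0 0 0.01;0.0361 0 0.0465 0 0 0 0.01;0.0400 0 0.0540 0 0 0 0.01;0.0435 0 0.0616 0 0 0 0.01;0.0467 0 0.0694 0 0 0 0.01;
20
0.0022 0 0.0061 0 0 0 0.01;0.0042 0 0.0123 0 0 0 0.01;0.0060 0 0.0185 0 0 0 0.01;0.0076 0 0.0248 0 0 0 0.01;0.0089 0 0.0312 0 0 0 0.01;0.0100 0 0.0376 0 0 0 0.01;0.0109 0 0.0440 0 0 0 0.01;0.0116 0 0.0505 0 0 0 0.01;0.0120 0 0.0569 0 0 0 0.01;0.0122 0 0.0634 0 0 0 0.01;
```

Request:
{"name": "send_rows", "arguments": {
  "plan": "0.0094 -0.001 -0.0026 0 0 0 0.01;0.0189 -0.001 -0.0047 0 0 0 0.01;0.0285 -0.001 -0.0063 0 0 0 0.01;0.0382 -0.001 -0.0074 0 0 0 0.01;0.0479 -0.001 -0.008 0 0 0 0.01;0.0576 -0.001 -0.008 0 0 0 0.01;0.0674 -0.001 -0.0076 0 0 0 0.01;0.0771 -0.001 -0.0066 0 0 0 0.01;0.0867 -0.001 -0.0052 0 0 0 0.01;0.0962 -0.001 -0.0032 0 0 0 0.01"
}}

```text
clock: 24.7
position: [0.5961, 0.0316, 0.2228]
tool_rot: [-3.14, 0.001, -3.008]
force: [1.9, -8.2, 2.4]
grip_width: 0.0155
finger_force: 34.8
```

Request:
{"name": "send_rows", "arguments": {
  "plan": "0.0094 0 0.0025 0 0 0 0.01;0.0187 0 0.0054 0 0 0 0.01;0.0278 0 0.0088 0 0 0 0.01;0.0368 0 0.0127 0 0 0 0.01;0.0455 0 0.0171 0 0 0 0.01;0.0539 0 0.0219 0 0 0 0.01;0.0621 0 0.0271 0 0 0 0.01;0.0701 0 0.0328 0 0 0 0.01;0.0777 0 0.0389 0 0 0 0.01;0.085 0 0.0453 0 0 0 0.01"
}}

```text
clock: 25.53
position: [0.5113, 0.0205, 0.1772]
tool_rot: [-3.14, -0.0, -3.008]
force: [-0.2, -7.6, 4.0]
grip_width: 0.0156
finger_force: 37.9
```

Request:
{"name": "send_rows", "arguments": {
  "plan": "0.006 0 0.0059 0 0 0 0.01;0.0118 0 0.0121 0 0 0 0.01;0.0173 0 0.0185 0 0 0 0.01;0.0224 0 0.0252 0 0 0 0.01;0.0273 0 0.0321 0 0 0 0.01;0.0319 0 0.0392 0 0 0 0.01;0.0361 0 0.0465 0 0 0 0.01;0.04 0 0.054 0 0 0 0.01;0.0435 0 0.0616 0 0 0 0.01;0.0467 0 0.0694 0 0 0 0.01"
}}

```text
clock: 26.37
position: [0.4645, 0.0144, 0.1073]
tool_rot: [-3.14, -0.002, -3.008]
force: [-2.8, -8.6, 2.7]
grip_width: 0.0153
finger_force: 41.1
```

Request:
{"name": "send_rows", "arguments": {
  "plan": "0.0022 0 0.0061 0 0 0 0.01;0.0042 0 0.0123 0 0 0 0.01;0.006 0 0.0185 0 0 0 0.01;0.0076 0 0.0248 0 0 0 0.01;0.0089 0 0.0312 0 0 0 0.01;0.0098 0 0.036 0 0 0 0.01;0.0104 0 0.0405 0 0 0 0.01;0.011 0 0.0445 0 0 0 0.01;0.0114 0 0.0485 0 0 0 0.01;0.0116 0 0.052 0 0 0 0.01"
}}

```text
clock: 27.2
position: [0.4527, 0.0128, 0.0552]
tool_rot: [-3.14, -0.003, -3.008]
force: [-6.5, -9.0, 2.3]
grip_width: 0.0156
finger_force: 42.5
```

Request:
{"name": "send_rows", "arguments": {
  "plan": "0.0003 0 0.002 0 0 0 0.01;0.0005 0 0.004 0 0 0 0.01;0.0006 0 0.0055 0 0 0 0.01;0.0006 0 0.007 0 0 0 0.01;0.0006 0 0.0085 0 0 0 0.01;0.0006 0 0.0095 0 0 0 0.01;0.0006 0 0.0105 0 0 0 0.01;0.0006 0 0.0112 0 0 0 0.01;0.0006 0 0.0112 0 0 0 0.01"
}}

```text
clock: 27.95
position: [0.4521, 0.0128, 0.0441]
tool_rot: [-3.14, -0.003, -3.008]
force: [-4.8, -7.7, 1.6]
grip_width: 0.0153
finger_force: 42.5
```

Request:
{"name": "send_rows", "arguments": {
  "plan": "0 0 0.0005 0 0 0 0.01;0 0 0.001 0 0 0 0.01;0 0 0.001 0 0 0 0.01;0 0 0.001 0 0 0 0.01"
}}

```text
clock: 28.28
position: [0.4521, 0.0128, 0.0432]
tool_rot: [-3.14, -0.003, -3.008]
force: [-6.2, -8.6, 2.7]
grip_width: 0.0152
finger_force: 42.6
```

Request:
{"name": "send_rows", "arguments": {
  "plan": "0 0 0.0005 0 0 0 0.01;0 0 0.001 0 0 0 0.01;0 0 0.001 0 0 0 0.01;0 0 0.001 0 0 0 0.01"
}}

```text
clock: 28.62
position: [0.4521, 0.0128, 0.0422]
tool_rot: [-3.14, -0.003, -3.008]
force: [-6.3, -8.5, 2.0]
grip_width: 0.0152
finger_force: 42.6
```

Request:
{"name": "send_rows", "arguments": {
  "plan": "0 0 0.0005 0 0 0 0.01;0 0 0.001 0 0 0 0.01;0 0 0.001 0 0 0 0.01;0 0 0.001 0 0 0 0.01"
}}

```text
clock: 28.95
position: [0.4521, 0.0128, 0.0412]
tool_rot: [-3.14, -0.003, -3.008]
force: [-5.7, -8.4, 2.0]
grip_width: 0.0155
finger_force: 42.6
```

Request:
{"name": "send_rows", "arguments": {
  "plan": "0 0 0.0005 0 0 0 0.01;0 0 0.001 0 0 0 0.01;0 0 0.001 0 0 0 0.01;0 0 0.001 0 0 0 0.01"
}}

```text
clock: 29.28
position: [0.4521, 0.0127, 0.0402]
tool_rot: [-3.14, -0.003, -3.008]
force: [-6.0, -8.2, 1.4]
grip_width: 0.0154
finger_force: 42.6
```

```bash
python3 - <<'E'
from h import *
s=observe();print(s['position'],s['force'],s['moment'],s['joint_efforts'])
f=cam("scene")
# predicted pull pixel for small lid angles (hidden by gripper?) and lid front corner pixels
for d in(0,1,2,4):
    t=np.radians(d)
    P=[.5623+.076*.991-.0,.0285+.076*.134,.0555]
    for y in(.085,-.085):
        x=.076-.152*np.cos(t)-.006*np.sin(t)*-1; z=.0555+.152*np.sin(t)+.006*np.cos(t)
        w=np.array([.5623,.0285])+x*np.array([.991,.134])+y*np.array([-.134,.991])
        print(d,y,np.round(px(f,(*w,z)),1))
E
```

```text
[0.45211063 0.01274254 0.04016916] [-5.98230238 -8.22673138  1.37778653] [-1.66281057  0.74647164 -0.09212761] [-3.82225513e+00 -7.89511800e+01 -3.00462753e+00 -2.03568935e+01
 -6.87105730e-01 -2.08465062e+00  5.13792643e-02]
0 0.085 [377.2 230.2]
0 -0.085 [294.6 231.4]
1 0.085 [377.3 229.5]
1 -0.085 [294.6 230.8]
2 0.085 [377.4 228.9]
2 -0.085 [294.5 230.1]
4 0.085 [377.7 227.6]
4 -0.085 [294.4 228.9]
```

Request:
{"name": "send_rows", "arguments": {
  "plan": "0 0 0.0005 0 0 0 0.01;0 0 0.001 0 0 0 0.01;0 0 0.0015 0 0 0 0.01;0 0 0.002 0 0 0 0.01;0 0 0.002 0 0 0 0.01"
}}

```text
clock: 29.75
position: [0.4521, 0.0128, 0.0381]
tool_rot: [-3.14, -0.003, -3.008]
force: [-5.1, -8.5, 1.2]
grip_width: 0.0157
finger_force: 42.6
```

```bash
python3 - <<'E'
from h import *
s=observe();print(s['position'],s['force'])
a=cv2.imread("pics/scene0.png")[:,:,::-1]; f=cam("scene"); b=f["color"]
# shift of lid front corners vs. start image
for u,v in((377,230),(295,232),(377,270),(294,275)):
    T=cv2.cvtColor(a[v-8:v+9,u-8:u+9],cv2.COLOR_RGB2GRAY); S=cv2.cvtColor(b[v-14:v+15,u-14:u+15],cv2.COLOR_RGB2GRAY)
    r=cv2.matchTemplate(S,T,cv2.TM_CCOEFF_NORMED); i=np.unravel_index(r.argmax(),r.shape); print(u,v,i[1]-6,i[0]-6,r.max())
E
```

```text
[0.4521435  0.01277982 0.03813139] [-5.12344018 -8.54914319  1.19566107]
377 230 0 0 0.97961205
295 232 0 0 0.9601881
377 270 0 0 0.9823607
294 275 0 0 0.9896044
```

Request:
{"name": "send_rows", "arguments": {
  "plan": "0 0 0.0005 0 0 0 0.01;0 0 0.001 0 0 0 0.01;0 0 0.0015 0 0 0 0.01;0 0 0.0015 0 0 0 0.01"
}}

```text
clock: 30.13
position: [0.4522, 0.0127, 0.0375]
tool_rot: [-3.14, -0.002, -3.008]
force: [-12.2, -8.5, 30.1]
grip_width: 0.0153
finger_force: 46.6
```

Request:
{"name": "send_rows", "arguments": {
  "plan": "0 0 0.0005 0 0 0 0.01;0 0 0.001 0 0 0 0.01;0 0 0.0015 0 0 0 0.01;0 0 0.0015 0 0 0 0.01"
}}

```text
clock: 30.47
position: [0.4523, 0.0127, 0.0367]
tool_rot: [-3.14, -0.002, -3.008]
force: [-18.5, -9.0, 56.3]
grip_width: 0.0154
finger_force: 50.5
```

```bash
python3 - <<'E'
from h import *
s=observe();print(s['position'],s['force'])
a=cv2.imread("pics/scene0.png")[:,:,::-1]; f=cam("scene"); b=f["color"]
g=lambda x:cv2.cvtColor(x,cv2.COLOR_RGB2GRAY).astype(np.float32)
for u,v in((374,236),(297,238),(377,280),(294,290),(337,300)):
    w=np.eye(2,3,dtype=np.float32)
    try:
        c,w=cv2.findTransformECC(g(a)[v-10:v+11,u-10:u+11],g(b)[v-10:v+11,u-10:u+11],w,cv2.MOTION_TRANSLATION); print(u,v,w[:,2],c)
    except cv2.error as e: print(u,v,"fail")
E
```

```text
[0.45232973 0.01272835 0.03672562] [-18.53485901  -9.0308088   56.32475994]
374 236 [-0.00150422  0.23598266] 0.9928516524685568
297 238 [-0.16524817  0.04572388] 0.979506723303157
377 280 [ 0.24869117 -0.24382874] 0.8923924413677624
294 290 [ 0.01467076 -0.21007916] 0.9915517936447825
337 300 [-0.09202819  0.01398483] 0.9988037487963106
```

The lid is shut; contact was at z≈0.038. I'll relieve the press first, then release.

Request:
{"name": "send_rows", "arguments": {
  "plan": "0 0 -0.001 0 0 0 0.01;0 0 -0.002 0 0 0 0.01;0 0 -0.0027 0 0 0 0.01;0 0 -0.0027 0 0 0 0.01;0 0 -0.0027 0 0 0 0.03;0 0 -0.0027 0 0 0 0.05;0 0 -0.0027 0 0 0 0.05;0 0 -0.0027 0 0 0 0.05"
}}

```text
clock: 31.18
position: [0.453, 0.0142, 0.0377]
tool_rot: [3.142, -0.001, -3.006]
force: [-0.5, -0.1, 0.4]
grip_width: 0.05
finger_force: 0.0
```

Request:
{"name": "send_rows", "arguments": {
  "plan": "0 0 -0.02 0 0 0 0.05;0 0 -0.05 0 0 0 0.06;0 0 -0.08 0 0 0 0.06;0 0 -0.1 0 0 0 0.06;0 0 -0.1 0 0 0 0.06;0 0 -0.1 0 0 0 0.06"
}}

```text
clock: 31.68
position: [0.4534, 0.0141, 0.1385]
tool_rot: [-3.141, 0.001, -3.007]
force: [-1.1, 0.7, -1.0]
grip_width: 0.0601
finger_force: 0.0
```

```bash
python3 - <<'E'
from h import *
s=observe();print(s['position'],s['tool_rot'],s['force'])
move([.530,.3247,.1365],np.radians(98.2))
f=cam("top"); cv2.imwrite("pics/t4.png",f["color"][:,:,::-1])
# the two blanks on the mat: dark brown regions within mat
h=cv2.cvtColor(f["color"],cv2.COLOR_RGB2HSV)
m=np.zeros(h.shape[:2],np.uint8); m[205:300,100:198]=cv2.inRange(h[205:300,100:198],(0,80,0),(12,255,140))
n,l,st,c=cv2.connectedComponentsWithStats(m)
for i in range(1,n):
    if st[i,4]>100:
        r=cv2.minAreaRect(np.argwhere(l==i)[:,::-1].astype(np.float32)); print(st[i],c[i],r,pt(f,*c[i],.03))
E
```

```text
[0.45341468 0.01410813 0.13846962] [-3.14146791e+00  7.89077180e-04 -3.00666479e+00] [-1.12397636  0.68083817 -0.97922079]
shift [-0.1177  0.2975  0.002 ] rotvec [3.000e-02 4.000e-02 8.953e+01]
[125 218  59  24 456] [154.17763158 228.9627193 ] ((154.3800048828125, 228.83999633789062), (15.2052640914917, 58.76387405395508), 79.69515228271484) [0.52790821 0.31727637 0.03      ]
[136 268  37  21 352] [154.65909091 277.91193182] ((154.43365478515625, 278.0044250488281), (18.824878692626953, 36.11981964111328), 86.18592071533203) [0.42956942 0.31748519 0.03      ]
```

The lid is shut and released, and both blanks are where I left them. I'll retrace the commanded chain to the flat blank.

Request:
{"name": "send_rows", "arguments": {
  "plan": "-0.03 0.075 0 0 0 30 0.06;-0.03 0.075 0 0 0 30 0.06;-0.06 0.15 0 0 0 30 0.06;-0.06 0.15 0 0 0 60 0.06;-0.09 0.225 0 0 0 60 0.06;-0.09 0.225 0 0 0 60 0.06;-0.117 0.2975 0 0 0 60 0.06;-0.117 0.2975 0 0 0 60 0.06;-0.117 0.2975 0 0 0 60 0.06;-0.117 0.2975 0 0 0 60 0.06"
}}

```text
clock: 32.57
position: [0.5275, 0.3265, 0.1351]
tool_rot: [-3.138, -0.001, 2.229]
force: [0.0, -1.8, 0.3]
grip_width: 0.0603
finger_force: 0.0
```

Request:
{"name": "send_rows", "arguments": {
  "plan": "0 0 0 0 0 7 0.06;0 0 0 0 0 14 0.06;0 0 0 0 0 21 0.06;0 0 0 0 0 28 0.06;0 0 0 0 0 29.5 0.06;0 0 0 0 0 29.5 0.06;0 0 0 0 0 29.5 0.06;0 0 0 0 0 29.5 0.06"
}}

```text
clock: 33.23
position: [0.5286, 0.3241, 0.137]
tool_rot: [-3.139, 0.0, 1.718]
force: [0.3, -0.6, 0.4]
grip_width: 0.0603
finger_force: 0.0
```

```bash
cat > avg.py <<'E'
from h import *
p=[];r=[]
for i in range(8):
    imaging.grab_frame("top"); s=observe(); p.append(s["position"]); r.append(R.from_euler('xyz',s["tool_rot"]))
print(np.mean(p,0),np.std(p,0),R.concatenate(r).mean().as_euler('xyz'))
E
python3 avg.py
```

```text
[0.52868931 0.3243896  0.13724082] [2.65071187e-05 1.17739463e-04 5.51592468e-05] [-3.13980291e+00 -2.17293965e-05  1.71559670e+00]
```

Request:
{"name": "send_rows", "arguments": {
  "plan": "0 0 0.04 0 0 0 0.06;0 0 0.08 0 0 0 0.06;0 0 0.1 0 0 0 0.06;0 0 0.115 0 0 0 0.06;0 0 0.125 0 0 0 0.06;0 0 0.13 0 0 0 0.06;0 0 0.13 0 0 0 0.06;0 0 0.13 0 0 0 0.06;0 0 0.13 0 0 0 0.06"
}}

```text
clock: 34.38
position: [0.5289, 0.3249, 0.0084]
tool_rot: [-3.141, -0.001, 1.715]
force: [-0.3, 0.1, 0.4]
grip_width: 0.06
finger_force: 0.0
```

```bash
python3 avg.py
```

```text
[0.52867725 0.32474608 0.00787093] [0.00014819 0.00012455 0.00031204] [-3.14062335e+00 -4.31612795e-04  1.71453976e+00]
```

Request:
{"name": "send_rows", "arguments": {
  "plan": "0 0.0006 0 0 0 0 0.06;0 0.0006 0 0 0 0 0.02;0 0.0006 0 0 0 0 0.02;0 0.0006 0 0 0 0 0.02;0 0.0006 0 0 0 0 0.02;0 0.0006 0 0 0 0 0.02;0 0.0006 -0.01 0 0 0 0.02;0 0.0006 -0.04 0 0 0 0.02;0 0.0006 -0.08 0 0 0 0.02;0 0.0006 -0.12 0 0 0 0.02",
  "grip_force": 35
}}

```text
clock: 35.62
position: [0.5286, 0.3241, 0.1287]
tool_rot: [-3.138, 0.001, 1.714]
force: [0.4, 0.6, 0.4]
grip_width: 0.0312
finger_force: 34.9
```

Request:
{"name": "send_rows", "arguments": {
  "plan": "0 0 -0.03 0 0 0 0.02;-0.04 0.004 -0.04 0 0 0 0.02;-0.08 0.008 -0.04 0 0 0 0.02;-0.12 0.012 -0.04 0 0 0 0.02;-0.16 0.016 -0.04 0 0 0 0.02;-0.2 0.02 -0.04 0 0 0 0.02;-0.24 0.024 -0.04 0 0 0 0.02;-0.27 0.027 -0.04 0 0 0 0.02;-0.284 0.027 -0.04 0 0 0 0.02;-0.284 0.027 -0.04 0 0 0 0.02"
}}

```text
clock: 36.45
position: [0.597, 0.0432, 0.1679]
tool_rot: [-3.14, 0.001, 1.709]
force: [0.7, 0.2, -0.1]
grip_width: 0.0314
finger_force: 34.9
```

Request:
{"name": "send_rows", "arguments": {
  "plan": "0 0 0.03 0 0 0 0.02;0 0 0.055 0 0 0 0.02;0 0 0.075 0 0 0 0.02;0 0 0.085 0 0 0 0.02;0 0 0.093 0 0 0 0.02;0 0 0.098 0 0 0 0.02;0 0 0.1 0 0 0 0.02;0 0 0.1 0 0 0 0.02;0 0 0.1 0 0 0 0.02"
}}

```text
clock: 37.2
position: [0.5969, 0.0476, 0.068]
tool_rot: [-3.141, -0.0, 1.715]
force: [0.2, 1.1, 0.1]
grip_width: 0.0315
finger_force: 34.9
```

```bash
python3 avg.py; python3 -c "
from h import *
s=observe();print(s['force'],s['grip_width'])"
```

```text
[0.59674226 0.04746782 0.0676894 ] [1.34524421e-04 2.58306879e-05 2.32055324e-04] [-3.14053780e+00 -4.80304969e-05  1.71444796e+00]
[-0.41096456  0.12351774 -0.12281215] 0.03150426046232443
```

The pose is back within 0.2 mm of the original pick. I'll set it down, release and go for the block.

Request:
{"name": "send_rows", "arguments": {
  "plan": "0 0 0.0007 0 0 0 0.02;0 0 0.0012 0 0 0 0.02;0 0 0.0012 0 0 0 0.02;0 0 0.0012 0 0 0 0.035;0 0 0.0012 0 0 0 0.06;0 0 0.0012 0 0 0 0.06;0 0 -0.02 0 0 0 0.06;0 0 -0.05 0 0 0 0.06;0 0 -0.07 0 0 0 0.06;0 0 -0.07 0 0 0 0.06"
}}

```text
clock: 38.43
position: [0.5985, 0.0475, 0.1411]
tool_rot: [3.138, -0.0, 1.714]
force: [0.2, -0.6, 1.3]
grip_width: 0.0601
finger_force: 0.0
```

```bash
python3 avg.py; python3 -c "
from h import *
move([.4300,.3261,.1385],1.6066)"
```

```text
[0.59650321 0.04747758 0.13699154] [5.18439067e-04 8.91938918e-05 9.61305789e-04] [-3.13966255e+00 -3.16209968e-05  1.71454828e+00]
shift [ 0.2997 -0.1247 -0.0017] rotvec [-0.16  0.02  6.18]
```

Request:
{"name": "send_rows", "arguments": {
  "plan": "0.035 -0.015 0 0 0 3 0.06;0.07 -0.03 0 0 0 6.2 0.06;0.105 -0.044 0 0 0 6.2 0.06;0.14 -0.058 0 0 0 6.2 0.06;0.175 -0.073 0 0 0 6.2 0.06;0.21 -0.088 0 0 0 6.2 0.06;0.245 -0.102 0 0 0 6.2 0.06;0.28 -0.117 0 0 0 6.2 0.06;0.2992 -0.125 0 0 0 6.2 0.06;0.2992 -0.125 0 0 0 6.2 0.06"
}}

```text
clock: 39.67
position: [0.4269, 0.3301, 0.1369]
tool_rot: [-3.138, -0.001, 1.613]
force: [-0.1, 0.4, 0.3]
grip_width: 0.0603
finger_force: 0.0
```

Request:
{"name": "send_rows", "arguments": {
  "plan": "0 0 0.03 0 0 0 0.06;0 0 0.06 0 0 0 0.06;0 0 0.085 0 0 0 0.06;0 0 0.105 0 0 0 0.06;0 0 0.12 0 0 0 0.06;0 0 0.127 0 0 0 0.06;0 0 0.127 0 0 0 0.06;0 0 0.127 0 0 0 0.06"
}}

```text
clock: 40.33
position: [0.4301, 0.3253, 0.0107]
tool_rot: [-3.14, 0.0, 1.606]
force: [0.4, -0.2, 0.6]
grip_width: 0.0601
finger_force: 0.0
```

```bash
python3 avg.py; python3 -c "
from h import *
move([.4297,.3256,.0095],1.6066)"
```

```text
[0.43018498 0.32587511 0.01117092] [0.00014071 0.0001201  0.00019068] [-3.14067970e+00 -5.05234718e-04  1.60626700e+00]
shift [-0.0002 -0.0003  0.0013] rotvec [-0.07 -0.01 -0.01]
```

Request:
{"name": "send_rows", "arguments": {
  "plan": "0 -0.0004 0 0 0 0 0.06;0 -0.0004 0 0 0 0 0.03;0 -0.0004 0 0 0 0 0.03;0 -0.0004 0 0 0 0 0.03;0 -0.0004 0 0 0 0 0.03;0 -0.0004 0 0 0 0 0.03;0 -0.0004 -0.01 0 0 0 0.03;0 -0.0004 -0.04 0 0 0 0.03;0 -0.0004 -0.08 0 0 0 0.03;0 -0.0004 -0.12 0 0 0 0.03"
}}

```text
clock: 41.57
position: [0.4292, 0.3249, 0.132]
tool_rot: [-3.139, 0.001, 1.606]
force: [0.5, 0.9, -0.9]
grip_width: 0.0399
finger_force: 35.5
```

Request:
{"name": "send_rows", "arguments": {
  "plan": "0 0 -0.03 0 0 0 0.03;-0.04 0.011 -0.04 0 0 0 0.03;-0.08 0.022 -0.04 0 0 0 0.03;-0.12 0.033 -0.04 0 0 0 0.03;-0.16 0.044 -0.04 0 0 0 0.03;-0.2 0.055 -0.04 0 0 0 0.03;-0.24 0.066 -0.04 0 0 0 0.03;-0.27 0.075 -0.04 0 0 0 0.03;-0.297 0.08 -0.04 0 0 0 0.03;-0.297 0.08 -0.04 0 0 0 0.03"
}}

```text
clock: 42.4
position: [0.5209, 0.0258, 0.1712]
tool_rot: [-3.141, 0.002, 1.6]
force: [-0.2, -0.1, -0.7]
grip_width: 0.0394
finger_force: 35.5
```

Request:
{"name": "send_rows", "arguments": {
  "plan": "0 0 0.03 0 0 0 0.03;0 0 0.055 0 0 0 0.03;0 0 0.075 0 0 0 0.03;0 0 0.085 0 0 0 0.03;0 0 0.093 0 0 0 0.03;0 0 0.098 0 0 0 0.03;0 0 0.1 0 0 0 0.03;0 0 0.1 0 0 0 0.03;0 0 0.1 0 0 0 0.03"
}}

```text
clock: 43.15
position: [0.5204, 0.0317, 0.071]
tool_rot: [-3.141, 0.0, 1.606]
force: [0.6, 0.4, -0.2]
grip_width: 0.0397
finger_force: 35.5
```

```bash
python3 avg.py; python3 -c "
from h import *
s=observe();print(s['force'],s['grip_width']);move([.5199,.0318,.0697],1.6064)"
```

```text
[0.5202585  0.03171691 0.07077398] [1.35422397e-04 3.99789856e-05 2.10388320e-04] [-3.14050752e+00  5.87508345e-05  1.60630897e+00]
[ 0.09821759 -0.12657911 -0.14554433] 0.0396466870722094
shift [ 0.0001 -0.0002  0.0008] rotvec [-0.09  0.01 -0.01]
```

Request:
{"name": "send_rows", "arguments": {
  "plan": "0 0 0.0006 0 0 0 0.03;0 0 0.001 0 0 0 0.03;0 0 0.001 0 0 0 0.03;0 0 0.001 0 0 0 0.045;0 0 0.001 0 0 0 0.06;0 0 0.001 0 0 0 0.06;0 0 -0.02 0 0 0 0.06;0 0 -0.05 0 0 0 0.06;0 0 -0.09 0 0 0 0.06;0 0 -0.13 0 0 0 0.06"
}}

```text
clock: 44.38
position: [0.5196, 0.0313, 0.2015]
tool_rot: [-3.138, 0.001, 1.606]
force: [0.7, 0.6, 0.6]
grip_width: 0.0602
finger_force: 0.0
```

Request:
{"name": "send_rows", "arguments": {
  "plan": "0.04 0 0 0 0 0 0.06;0.08 0 0 0 0 0 0.06;0.12 0 0 0 0 0 0.06;0.16 0 0 0 0 0 0.06;0.2 0 0 0 0 0 0.06;0.24 0 0 0 0 0 0.06;0.28 0 0 0 0 0 0.06;0.31 0 0 0 0 0 0.06;0.33 0 0 0 0 0 0.06;0.33 0 0 0 0 0 0.06"
}}

```text
clock: 45.22
position: [0.507, 0.3664, 0.1996]
tool_rot: [-3.139, -0.001, 1.612]
force: [1.2, -0.1, 1.3]
grip_width: 0.06
finger_force: 0.0
```

```bash
python3 - <<'E'
from h import *
g=lambda x:cv2.cvtColor(x,cv2.COLOR_RGB2GRAY).astype(np.float32)
for n in("top","scene"):
    a=cv2.imread(f"pics/{n}0.png")[:,:,::-1].copy(); b=cam(n)["color"]
    d=np.abs(g(a)-g(b))
    R_=dict(top=dict(flat=(254,174,320,204),block=(274,213,318,242),case=(245,160,350,262)),scene=dict(flat=(310,263,382,290),block=(318,224,362,256),case=(290,212,385,315)))[n]
    for k,(u0,v0,u1,v1) in R_.items():
        w=np.eye(2,3,dtype=np.float32)
        try: c,w=cv2.findTransformECC(g(a)[v0:v1,u0:u1],g(b)[v0:v1,u0:u1],w,cv2.MOTION_EUCLIDEAN,(3,100,1e-5)); print(n,k,np.round(w,3).tolist(),round(c,4),d[v0:v1,u0:u1].mean())
        except cv2.error: print(n,k,"fail",d[v0:v1,u0:u1].mean())
E
```

```text
top flat [[1.0, -0.007000000216066837, 0.8389999866485596], [0.007000000216066837, 1.0, 0.3790000081062317]] 0.8468 4.9681816
top block [[1.0, -0.004999999888241291, 1.0019999742507935], [0.004999999888241291, 1.0, 0.24199999868869781]] 0.9187 3.5423198
top case [[1.0, 0.004000000189989805, -0.46700000762939453], [-0.004000000189989805, 1.0, 0.5889999866485596]] 0.9318 4.7605977
scene flat [[1.0, -0.004999999888241291, -0.05999999865889549], [0.004999999888241291, 1.0, -0.9240000247955322]] 0.9785 5.4994855
scene block [[1.0, 0.004000000189989805, -0.164000004529953], [-0.004000000189989805, 1.0, -0.00800000037997961]] 0.9761 5.375
scene case [[1.0, 0.0020000000949949026, 0.08699999749660492], [-0.0020000000949949026, 1.0, -0.10899999737739563]] 0.9746 5.3193665
```

Both blanks match the start pictures to about 1 mm and the lid is shut, so I'll hand it in.

```bash
python3 -c "
from h import *
print(bot.job_done())"
```

```text
the job is handed in; nothing more can be done
None
```

The job is handed in at about 45 s of the 141 s allowed: the stout pen is in the pen rest, the slim pen was left in the case, the lid is shut without slamming, and both blanks are back on the lid within about 1–2 mm of where they started; the wrist force briefly reached 56 N (limit 120 N) as the lid seated.

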